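# Stack a second frieze tile on spacer sticks

### The job

Stack the two fresh frieze tiles for drying: lay one of the two loose wooden spacer sticks squarely across each plain end of the tile that lies on the ware board, about 25 mm in from the end and sticking out equally on both long sides. Then take the second tile off its sloping stand and lower it gently onto the two sticks, level, rosette up and squarely over the first tile, so that it rests only on the sticks; set it down, do not drop it. Nothing may touch the raised rosette of the lower tile, do not shove the lower tile about, and leave the bowl and the clay lump where they are.

Things in the scene. Friction and masses are not known exactly. Their poses are not given: they have to be found in the camera images.
- lower_tile: The lower frieze tile: terracotta slab 220 x 60 x 14 mm, loose, 0.6 kg, on a fixed plywood ware board (240 x 80 x 12 mm). Origin: centre of its underside, 12 mm above the table. x along its length, y across its width, z up; flat top at z = 14 mm. Its ends are alike. A stick goes across each end, along the tile's y, its middle near x = +85 or -85 mm, y = 0.
- ornament: The raised rosette in the middle of the lower tile's top, part of that tile: about 49 mm across, standing 6 mm above the flat top. Must not be touched by anything. Same origin and axes as the lower tile.
- upper_tile_center (a point): Middle of the second tile, 7 mm under its flat top: loose slab like the lower one (220 x 60 x 14 mm, 0.4 kg, 6 mm rosette). x along its length, y across its 60 mm width, z out of the rosette face. It starts on the stand, +x end high, pitched 27 degrees. Grip its long edges at mid-length, square to its face; lift it square off. Once stacked it is 35 mm above the lower tile's origin.
- slope_stand: Fixed wooden stand holding the second tile: foot 210 x 70 mm, two runners sloping 27 degrees (38 mm wide over both, so fingers can pass the tile's underside), 140 mm tall, a lip 10 mm high at the low end. Origin: centre of its underside; x towards its high end, z up; the underside of the tile's middle is 90 mm above it.
- stick_a_center (a point): Middle of one wooden spacer stick, square bar 14 x 14 x 100 mm, loose, 30 g, lying flat on the table at the start. y along its 100 mm length, z up. The two sticks are alike and may go on either end.
- stick_b_center (a point): Middle of the other wooden spacer stick, same size and axes (14 x 14 x 100 mm, y along its length, z up). Fixed surroundings to keep clear of: a tall wooden panel stands on the table to the left, from 0.59 m ahead of the base axis onwards, 0.15 m to its left, 0.8 m high; a round wheel head 0.3 m across, 0.17 m high stands at the back right, its axis 0.76 m ahead and 0.45 m to the right.
- bisque_bowl: Bystander: cream bisque bowl, 104 mm across, 43 mm high; origin at the centre of its underside.
- clay_lump: Bystander: grey lump of clay, about 62 x 59 x 42 mm; origin at the centre of its underside.
There are look-alikes about, which are no part of the job. What is shaped like the part that bears stick_a_center but turquoise is not meant.

How it is judged:
By the outcome, as a careful person would: the job done as asked, in the order asked, and still so for the second after the job is handed in, with the robot touching nothing.
It also fails if it takes over 69 s, if anything falls off the work surface, if the arm or the gripper's body presses on something with over 40 N, if the wrist force passes 120 N, or if a joint passes its speed limit or range.

### The arm

A 6-joint arm with a two-finger parallel gripper is mounted at the origin on a cart in front of the work surface, level with it; the furniture and walls round the work are solid. World frame = base frame: x ahead of the robot, y to its left, z up, the work surface at z = 0. Lengths are in mm, angles in rad, forces in N, time in s.
With the tool pointing down it reaches from about 250 to 775 mm from the base axis. Payload 4 kg.
Tool frame: the origin (TCP) lies at the very end of the fingers, on their centre line; the grasp point (between the pads) lies r.grip_point_offset behind it (r.grip_point_offset is the distance from the TCP to the grasp point, in mm); z points along the fingers, y is the line along which they close (so a half turn about z gives the same grasp; the last joint's range is limited). The gripper opens to 85 mm and grips with 20 to 120 N. Pads are 22 mm wide; open, the fingers measure 114 mm over their backs; the gripper's body (76 mm by 85 mm) begins 54 mm behind the grasp point. The pads swing forward as they close: fully open they stand 13 mm farther back than shut.
Start: joints at [-1.371, 0.087, 1.371, -0, 1.684, -0.103], TCP at [164.004, -524.996, 231.341] pointing down, gripper open.
Joint ranges: [-3.1, 3.1], [-0.76, 2.03], [0.27, 2.55], [-1.08, 4.22], [0.17, 2.65], [-2.57, 2.57]. Speed limits (rad/s): [2.79, 2.79, 3.14, 3.14, 3.14, 3.14].

### API

Orientations are given as a unit quaternion [x, y, z, w].
In Python, from rig import r gives the robot as it stands.
- The arm moves only by the tool apply_moves, never from a script. Its argument "increments" is a list of rows, each an object of numbers: "dx", "dy", "dz": the shift along the tool's x, y, z in mm; "ax", "ay", "az": the turn, a rotation vector about the tool's x, y, z in degrees; "jaw": the opening, from 0 (shut) to 1 (fully open). In form: [{"dx": .., "dy": .., "dz": .., "ax": .., "ay": .., "az": .., "jaw": ..}, ...]. A call has 1 to 10 rows; each row shifts and turns the commanded pose from where the row before left it, along the tool's axes as they then stand; what a row does not reach is not made up. A row lasts 1/12 s, in which the tool goes at most 41.7 mm and 7.16 degrees, less where a joint would pass 70% of its speed; a pose out of reach is approached as far as the arm can. A call with a gripper value outside its range is refused whole. The fingers move at their own pace and stop on an object; "newtons" is the grip in N (left out, the last holds). Time passes only in rows, so rows that do not move let the fingers close. It gives the time, the measured TCP pose, the force, the opening and the grip force at its end, in the units of the state.
- r.observe(): the state, without advancing time (a new reading comes with each control period).
- r.camera(name): name is "side" or "top"; returns a dict with "color" (480x640x3 uint8, red, green, blue), "vfov" (degrees; the focal length in pixels is half the picture's height over the tangent of half this angle, whatever the lens; pixels are square), "cx", "cy" (the principal point, pixels), "dist_coeffs" ([k1, k2, p1, p2, k3] as OpenCV has them; the pictures are not rectified), "eye" and "rotation" of the camera in the world. Camera axes: x right, y down, z forward; pixel columns grow to the right and rows downward; lengths in mm; the calibration is good to about 2 mm. A picture is of the moment at which its call begins. There is no depth.
- r.hand_in(): hands the job in; it is judged then, once.
Trained networks look in the newest picture that a camera, given by its name, has taken for a name from the list of things; names that differ only in an ending like _2 or _b are one class to them, and where a whole thing is asked for, a point or a joint stands for the part that bears it (a point fixed in the world has none). Each returns a list of dicts, best first, with "p" (0 to 1); they miss things now and then, are a little off and sometimes report something else, mostly with a low value. They report only what shows in the picture. A call takes as long as a camera call. They do not tell look-alikes from the thing itself.
- r.outline_of(camera, query): "pixels" (480x640 bool, what is visible of it) and "bbox" ([left, top, right, bottom] in pixels, round what is visible of it).
The state is a dict: "t": time; "q": joint angles; "joint_velocities": joint speeds; "effort": joint torques, N m; "tcp_pos": TCP position; "eef_rot": TCP orientation; "ft_force": force on the tool from outside, world axes, zero at the start; "moment": the same for the moment, N m; "width": opening from 0.0 (shut) to 1.0 (fully open); "grip_force": force on a finger pad.
Only numpy, scipy, OpenCV 4.12 (cv2) and the standard library are available. Lean on these libraries where they do the work, as an engineer would, in place of code of your own. Each camera call takes 0.05 s, during which the arm holds its last target. There are 200 camera calls.

## Working session

There is one attempt and no reset: what is moved stays moved. The work goes in short steps, Python scripts to look and compute and a tool call to move; the robot and the scene stay as the last step left them, time stands still between calls to the robot, and variables do not carry over. Pictures are saved under pics/ and viewed, at most 10 in all, crops included, and the job is handed in when it is done.

Besides the shell and the picture viewer there is one more tool, called as a command line: name --argument value ..., lists and objects as JSON in quotes. apply_moves: Moves the arm, as the interface text tells. Its arguments: {"type":"object","properties":{"increments":{"type":"array","items":{"type":"object","properties":{"dx":{"type":"number"},"dy":{"type":"number"},"dz":{"type":"number"},"ax":{"type":"number"},"ay":{"type":"number"},"az":{"type":"number"},"jaw":{"type":"number"}}}},"newtons":{"type":"number"}},"required":["increments"]}

```bash
ls; mkdir -p pics; python3 - <<'E'
from rig import r
import cv2,numpy as np
print(r.observe()); print(r.grip_point_offset)
for n in ("side","top"):
    c=r.camera(n); cv2.imwrite(f"pics/{n}0.png",c["color"][:,:,::-1])
    print({k:v for k,v in c.items() if k!="color"})
    for q in ("lower_tile","ornament","upper_tile_center","slope_stand","stick_a_center","bisque_bowl","clay_lump"):
        print(n,q,[(round(d["p"],2),d["bbox"]) for d in r.outline_of(n,q)])
E
```

```text
pics
{'t': 0.0, 'q': array([-1.37111165e+00,  8.79786530e-02,  1.37230379e+00,  1.49267876e-05,
        1.68357140e+00, -1.03101587e-01]), 'joint_velocities': array([ 0.00046955,  0.00094477,  0.00023592,  0.00016853, -0.00096702,
       -0.00277465]), 'effort': array([-8.24554008e-04, -3.51872957e+01, -3.13268065e+01, -2.49396026e-04,
        1.07839855e-02, -4.19896992e-06]), 'tcp_pos': array([ 163.89863755, -524.48511927,  230.10105791]), 'eef_rot': array([ 9.88561174e-01,  1.50816203e-01, -4.71686631e-05, -1.12963460e-03]), 'ft_force': array([-0.62068437,  0.53098014, -0.26444586]), 'moment': array([-0.05580964,  0.02556051,  0.04699724]), 'grip_force': 0.0, 'width': 1.0035117435049783}
18.700000000000003
{'vfov': 54.431052379655384, 'cx': 316.70403160129047, 'cy': 234.57874163921886, 'dist_coeffs': array([-0.0348884,  0.       ,  0.       ,  0.       ,  0.       ]), 'eye': array([   79.20540795, -1110.89257613,   564.67951447]), 'rotation': array([ 0.81977311, -0.17621388,  0.12417023, -0.53056806])}
side lower_tile [(0.7, [271.7, 226.5, 344.4, 247.0])]
side ornament [(0.59, [30
[... 605 characters left out ...]
9.62162875]), 'rotation': array([-0.69969634,  0.71233156, -0.03979488,  0.03775112])}
top lower_tile [(0.75, [341.9, 163.4, 372.3, 197.5]), (0.7, [387.9, 230.2, 423.6, 342.0]), (0.67, [241.4, 183.8, 272.8, 288.2]), (0.29, [120.0, 274.3, 170.3, 321.5])]
top ornament [(0.56, [245.9, 220.3, 268.0, 244.1])]
top upper_tile_center [(0.9, [386.9, 233.3, 424.0, 337.7])]
top slope_stand [(0.81, [373.2, 229.2, 407.6, 339.8])]
top stick_a_center [(0.69, [448.3, 241.1, 488.4, 275.6]), (0.68, [306.5, 295.9, 352.7, 302.0])]
top bisque_bowl [(0.71, [117.8, 274.4, 170.0, 324.3]), (0.23, [341.9, 165.4, 373.4, 194.8])]
top clay_lump [(0.82, [344.7, 163.5, 372.5, 195.9]), (0.66, [249.3, 221.9, 268.2, 244.1])]
```

View pics/top0.png

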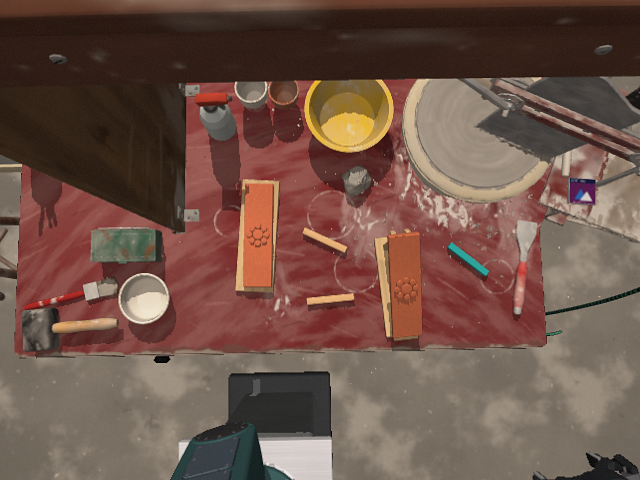

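View pics/side0.png

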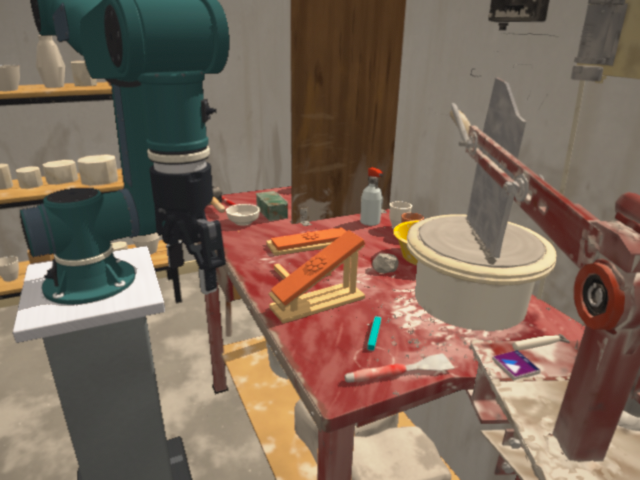

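```bash
cat > h.py <<'E'
from rig import r
import cv2,numpy as np
from scipy.optimize import minimize
from scipy.spatial.transform import Rotation as R
S=4
def cam(n):
    c=r.camera(n); f=240/np.tan(np.radians(c["vfov"]/2))
    c["K"]=np.array([[f,0,c["cx"]],[0,f,c["cy"]],[0,0,1.]])
    c["Rw"]=R.from_quat(c["rotation"]).as_matrix(); return c
def proj(c,P):
    P=np.atleast_2d(P).astype(float); rv,_=cv2.Rodrigues(c["Rw"].T)
    return cv2.projectPoints(P,rv,-c["Rw"].T@c["eye"],c["K"],c["dist_coeffs"])[0][:,0]
def unproj(c,uv,z):
    n=cv2.undistortPoints(np.array([[uv]],float),c["K"],c["dist_coeffs"])[0,0]
    d=c["Rw"]@np.array([n[0],n[1],1]); return c["eye"]+d*(z-c["eye"][2])/d[2]
def box(sz): return np.array([[i,j,k] for i in(-.5,.5) for j in(-.5,.5) for k in(-.5,.5)])*sz
def upmask(c,roi,fn):
    x0,y0,x1,y1=roi; im=cv2.resize(c["color"][y0:y1,x0:x1],None,fx=S,fy=S,interpolation=cv2.INTER_CUBIC)
    m=fn(im).astype(np.uint8); m=cv2.morphologyEx(m,cv2.MORPH_CLOSE,np.ones((13,13)))
    n,l,s,_=cv2.connectedComponentsWithStats(m); return (l==1+np.argmax(s[1:,4])).astype(np.uint8)
def render(c,roi,P,shape):
    p=(proj(c,P)-[roi[0],roi[1]]+.5)*S-.5
    o=np.zeros(shape,np.uint8); cv2.fillConvexPoly(o,cv2.convexHull((p*16).round().astype(np.int32)),1,shift=4); return o
def fit(views,pts,x0,step):
    """views: (cam,roi,mask); pts(x)->3D points"""
    f=lambda x: sum((render(c,ro,pts(x),m.shape)!=m).sum()/m.sum() for c,ro,m in views)
    best=None
    for k in range(3):
        sim=np.array([x0]+[np.array(x0)+s*np.eye(len(x0))[i]*(1-2*(k%2)) for i,s in enumerate(step)])
        o=minimize(f,x0,method="Nelder-Mead",options=dict(initial_simplex=sim,maxiter=300,xatol=.02,fatol=1e-5)); x0=o.x
    return o.x,o.fun
def hsv(im): return [a.astype(int) for a in cv2.split(cv2.cvtColor(im,cv2.COLOR_RGB2HSV))]
def orange(im): h,s,v=hsv(im); return (h>=6)&(h<=13)&(s>150)&(v>90)
def tan(im): h,s,v=hsv(im); return (h>=10)&(h<=25)&(s<165)&(v>110)
def planar(z,sz,pitch=0):
    return lambda x:(R.from_euler("ZY",[x[2],-pitch],degrees=True).apply(box(sz))+[x[0],x[1],z])
E
python3 - <<'E'
from h import *
t=cam("top"); s=cam("side")
for p in [(258,205),(258,285),(325,240),(330,300),(300,260),(240,280),(405,260),(380,300)]: print(p,t["color"][p[1],p[0]],np.ravel(hsv(t["color"][p[1]:p[1]+1,p[0]:p[0]+1])))
rep=[]
for nm,roi,fn,z,sz,uv,yaw,pit in [("low",(225,170,295,300),orange,19,[220,60,14],(258,235),-5,0),
  ("sA",(295,220,355,260),tan,7,[100,14,14],(325,240),60,0),("sB",(298,285,362,312),tan,7,[100,14,14],(330,300),95,0),
  ("up",(380,225,430,345),orange,90+7/np.cos(np.radians(27))*1,[220,60,14],(405,285),2,27)]:
    m=upmask(t,roi,fn); x0=[*unproj(t,uv,z)[:2],yaw]
    x,f=fit([(t,roi,m)],planar(z,sz,pit),x0,[8,8,6]); print(nm,x.round(2),round(f,3))
    o=cv2.resize(t["color"][roi[1]:roi[3],roi[0]:roi[2]],None,fx=S,fy=S)[:,:,::-1].copy()
    cv2.drawContours(o,cv2.findContours(m,0,2)[0],-1,(255,255,255),1)
    cv2.drawContours(o,cv2.findContours(render(t,roi,planar(z,sz,pit)(x),m.shape),0,2)[0],-1,(255,0,0),1)
    rep.append(o)
H=520; W=0
out=np.zeros((540,1000,3),np.uint8); xx=0
for o in rep:
    o=o if o.shape[0]<=540 else o; out[:o.shape[0],xx:xx+o.shape[1]]=o[:540,:1000-xx]; xx+=o.shape[1]
cv2.imwrite("pics/fit.png",cv2.resize(out,(800,432)))
E
```

```text
(258, 205) [213 109  71] [  8 170 213]
(258, 285) [213 111  74] [  8 166 213]
(325, 240) [230 177 122] [ 15 120 230]
(330, 300) [228 174 120] [ 15 121 228]
(300, 260) [124  54  51] [  1 150 124]
(240, 280) [221 179 126] [ 17 110 221]
(405, 260) [166  86  57] [  8 167 166]
(380, 300) [123  49  48] [  0 155 123]
low [577.57 -12.74  -1.26] 0.048
sA [ 564.94 -152.91   63.87] 0.055
sB [ 439.79 -162.03   94.75] 0.045
up [ 462.13 -306.21    5.83] 0.061
```

View pics/fit.png

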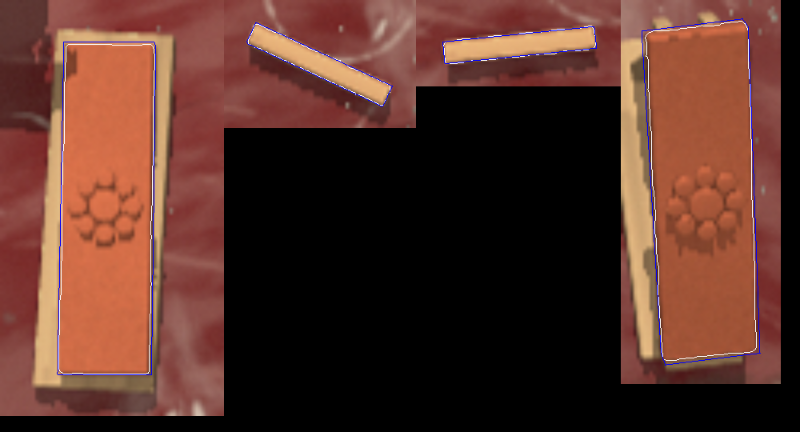

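```bash
cat >> h.py <<'E'
def go(pos,psi,pitch=0,st=None):
    """tool-frame delta: rotate first in place, then translate in the new axes"""
    st=st or r.observe(); Rc=R.from_quat(st["eef_rot"]); Rt=R.from_euler("ZXY",[psi,180,pitch],degrees=True)
    rv=(Rc.inv()*Rt).as_rotvec(degrees=True); d=np.array(pos)-st["tcp_pos"]
    print("t",round(st["t"],2),"tcp",st["tcp_pos"].round(1),"psi",(R.from_euler("x",180,degrees=True)*Rc.inv()).as_euler("xyz",degrees=True).round(2),"w",round(st["width"],3),"F",st["ft_force"].round(1),st["grip_force"])
    print("turn",rv.round(2),"then shift",Rt.inv().apply(d).round(1),"| shift in present axes",Rc.inv().apply(d).round(1))
E
python3 - <<'E'
from h import *
t=cam("top"); s=cam("side")
tr=(380,225,430,345); sr=(262,225,375,310)
mt=upmask(t,tr,orange); ms=upmask(s,sr,orange)
pts=lambda x: R.from_euler("ZY",[x[2],-x[4]],degrees=True).apply(box([220,60,14]))+[x[0],x[1],x[3]]
for v in ([(t,tr,mt)],[(s,sr,ms)],[(t,tr,mt),(s,sr,ms)]):
    print(fit(v,pts,[462,-306,5.8,96,27],[8,8,5,8,4]))
go([565,-153,180],63.9)
E
```

```text
(array([ 463.43306043, -313.3658854 ,    4.57117542,   57.84946142,
         24.06003493]), np.float64(0.01024858690762581))
(array([ 464.80402865, -302.93562779,    4.40290611,   93.22435244,
         27.77400666]), np.float64(0.309605323895984))
(array([ 462.77914916, -306.52223774,    4.6829129 ,   95.13408646,
         27.95565896]), np.float64(0.3648724077599687))
t 1.0 tcp [ 164.  -525.   231.4] psi [ 1.000e-02  0.000e+00 -1.735e+01] w 1.0 F [-0.3 -0.6 -0.1] 0.0
turn [ 1.000e-02  0.000e+00 -4.655e+01] then shift [510.5 196.5  51.4] | shift in present axes [ 493.7 -235.5   51.3]
```

apply_moves --increments '[{"az":-5.82,"jaw":0.4},{"az":-5.82,"jaw":0.4},{"az":-5.82,"jaw":0.4},{"az":-5.82,"jaw":0.4},{"az":-5.82,"jaw":0.4},{"az":-5.82,"jaw":0.4},{"az":-5.82,"jaw":0.4},{"az":-5.82,"jaw":0.4}]' --newtons 20

```text
$.increments[0]: bad value
```

apply_moves --increments '[{"dx":28,"dy":11,"jaw":0.4},{"dx":28,"dy":11,"jaw":0.4},{"dx":28,"dy":11,"jaw":0.4},{"dx":28,"dy":11,"jaw":0.4},{"dx":28,"dy":11,"jaw":0.4},{"dx":28,"dy":11,"jaw":0.4},{"dx":28,"dy":11,"jaw":0.4},{"dx":28,"dy":11,"jaw":0.4},{"dx":28,"dy":11,"jaw":0.4}]'

```text
$.increments[0]: bad value
```

apply_moves --increments '[{"dx":28,"dy":11,"jaw":0.4},{"dx":28,"dy":11,"jaw":0.4},{"dx":28,"dy":11,"jaw":0.4},{"dx":28,"dy":11,"jaw":0.4},{"dx":28,"dy":11,"jaw":0.4},{"dx":28,"dy":11,"jaw":0.4},{"dx":28,"dy":11,"dz":15,"jaw":0.4},{"dx":28,"dy":11,"dz":20,"jaw":0.4},{"dz":15,"jaw":0.4},{"jaw":0.4}]'

```text
$.increments[0]: bad value
```

```bash
python3 - <<'E'
from h import *
go([565,-153,40],63.9)
E
```

```text
t 1.0 tcp [ 164.  -525.   231.4] psi [ 1.000e-02  0.000e+00 -1.735e+01] w 1.0 F [-0.3 -0.6 -0.1] 0.0
turn [ 1.000e-02  0.000e+00 -4.655e+01] then shift [510.5 196.5 191.4] | shift in present axes [ 493.7 -235.5  191.3]
```

apply_moves --increments '[{"dx":0,"dy":0,"dz":0,"ax":0,"ay":0,"az":-5.82,"jaw":0.4},{"dx":0,"dy":0,"dz":0,"ax":0,"ay":0,"az":-5.82,"jaw":0.4},{"dx":0,"dy":0,"dz":0,"ax":0,"ay":0,"az":-5.82,"jaw":0.4},{"dx":0,"dy":0,"dz":0,"ax":0,"ay":0,"az":-5.82,"jaw":0.4},{"dx":0,"dy":0,"dz":0,"ax":0,"ay":0,"az":-5.82,"jaw":0.4},{"dx":0,"dy":0,"dz":0,"ax":0,"ay":0,"az":-5.82,"jaw":0.4},{"dx":0,"dy":0,"dz":0,"ax":0,"ay":0,"az":-5.82,"jaw":0.4},{"dx":0,"dy":0,"dz":0,"ax":0,"ay":0,"az":-5.82,"jaw":0.4}]' --newtons 20

```text
t: 1.67
tcp_pos: [164.0, -525.0, 231.4]
eef_rot: [0.847, 0.531, -0.0, 0.0]
ft_force: [0.4, -0.3, -0.0]
width: 0.397
grip_force: 0.0
```

apply_moves --increments '[{"dx":28,"dy":11,"dz":0,"ax":0,"ay":0,"az":0,"jaw":0.4},{"dx":28,"dy":11,"dz":0,"ax":0,"ay":0,"az":0,"jaw":0.4},{"dx":28,"dy":11,"dz":0,"ax":0,"ay":0,"az":0,"jaw":0.4},{"dx":28,"dy":11,"dz":0,"ax":0,"ay":0,"az":0,"jaw":0.4},{"dx":28,"dy":11,"dz":0,"ax":0,"ay":0,"az":0,"jaw":0.4},{"dx":28,"dy":11,"dz":0,"ax":0,"ay":0,"az":0,"jaw":0.4},{"dx":28,"dy":11,"dz":0,"ax":0,"ay":0,"az":0,"jaw":0.4},{"dx":28,"dy":11,"dz":0,"ax":0,"ay":0,"az":0,"jaw":0.4},{"dx":28,"dy":11,"dz":0,"ax":0,"ay":0,"az":0,"jaw":0.4}]'

```text
t: 2.42
tcp_pos: [364.7, -341.1, 231.5]
eef_rot: [0.848, 0.529, 0.0, 0.0]
ft_force: [-0.1, -0.5, 0.8]
width: 0.406
grip_force: 0.0
```

apply_moves --increments '[{"dx":28,"dy":11,"dz":0,"ax":0,"ay":0,"az":0,"jaw":0.4},{"dx":28,"dy":11,"dz":0,"ax":0,"ay":0,"az":0,"jaw":0.4},{"dx":28,"dy":11,"dz":0,"ax":0,"ay":0,"az":0,"jaw":0.4},{"dx":28,"dy":11,"dz":0,"ax":0,"ay":0,"az":0,"jaw":0.4},{"dx":28,"dy":11,"dz":0,"ax":0,"ay":0,"az":0,"jaw":0.4},{"dx":28,"dy":11,"dz":0,"ax":0,"ay":0,"az":0,"jaw":0.4},{"dx":28,"dy":11,"dz":15,"ax":0,"ay":0,"az":0,"jaw":0.4},{"dx":28,"dy":11,"dz":20,"ax":0,"ay":0,"az":0,"jaw":0.4},{"dx":0,"dy":0,"dz":15,"ax":0,"ay":0,"az":0,"jaw":0.4},{"dx":0,"dy":0,"dz":0,"ax":0,"ay":0,"az":0,"jaw":0.4}]'

```text
t: 3.25
tcp_pos: [540.2, -177.5, 176.8]
eef_rot: [0.848, 0.53, -0.002, -0.003]
ft_force: [-1.2, 0.1, -1.2]
width: 0.396
grip_force: 0.0
```

```bash
python3 - <<'E'
from h import *
go([565,-153,40],63.9)
print(r.observe()["q"].round(2))
E
```

```text
t 3.25 tcp [ 540.2 -177.5  176.8] psi [ -0.18  -0.43 -64.08] w 0.396 F [-1.2  0.1 -1.2] 0.0
turn [-0.46  0.03  0.18] then shift [ 32.9  11.5 136.8] | shift in present axes [ 32.9  12.7 136.7]
[-0.42  0.15  1.41 -0.    1.59  0.04]
```

apply_moves --increments '[{"dx":17,"dy":5.5,"dz":20,"ax":0,"ay":0,"az":0,"jaw":0.4},{"dx":17,"dy":5.5,"dz":25,"ax":0,"ay":0,"az":0,"jaw":0.4},{"dx":0,"dy":0,"dz":25,"ax":0,"ay":0,"az":0,"jaw":0.4},{"dx":0,"dy":0,"dz":25,"ax":0,"ay":0,"az":0,"jaw":0.4},{"dx":0,"dy":0,"dz":25,"ax":0,"ay":0,"az":0,"jaw":0.4},{"dx":0,"dy":0,"dz":15,"ax":0,"ay":0,"az":0,"jaw":0.4},{"dx":0,"dy":0,"dz":0,"ax":0,"ay":0,"az":0,"jaw":0.4}]'

```text
t: 3.83
tcp_pos: [563.2, -154.0, 42.7]
eef_rot: [0.849, 0.529, -0.002, -0.003]
ft_force: [-0.2, -0.2, 0.3]
width: 0.399
grip_force: 0.0
```

```bash
python3 - <<'E'
from h import *
go([565,-153,4],63.9)
a=cam("top")["color"][200:320,250:400]; b=cam("side")["color"][200:320,250:400]
cv2.imwrite("pics/a1.png",cv2.resize(np.hstack([a,b])[:,:,::-1],(800,320)))
E
```

```text
t 3.83 tcp [ 563.2 -154.    42.7] psi [ -0.13  -0.42 -63.84] w 0.399 F [-0.2 -0.2  0.3] 0.0
turn [-0.43  0.07 -0.06] then shift [ 1.7  1.2 38.7] | shift in present axes [ 1.7  1.5 38.7]
```

View pics/a1.png

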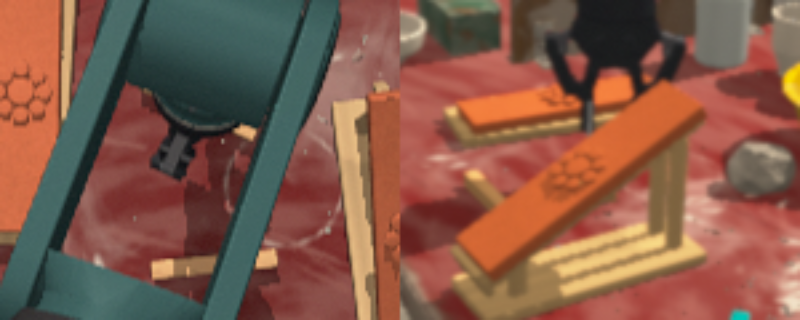

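apply_moves --increments '[{"dx":1.7,"dy":1.4,"dz":15,"ax":-0.4,"ay":0,"az":0,"jaw":0.4},{"dx":0,"dy":0,"dz":12,"ax":0,"ay":0,"az":0,"jaw":0.4},{"dx":0,"dy":0,"dz":5,"ax":0,"ay":0,"az":0,"jaw":0.4},{"dx":0,"dy":0,"dz":4,"ax":0,"ay":0,"az":0,"jaw":0.4},{"dx":0,"dy":0,"dz":0,"ax":0,"ay":0,"az":0,"jaw":0.4}]'

```text
t: 4.35
tcp_pos: [567.9, -153.2, 9.9]
eef_rot: [0.849, 0.529, 0.001, 0.003]
ft_force: [-0.1, -0.4, -0.5]
width: 0.404
grip_force: 0.0
```

apply_moves --increments '[{"dx":0,"dy":0,"dz":0,"ax":0,"ay":0,"az":0,"jaw":0.1},{"dx":0,"dy":0,"dz":0,"ax":0,"ay":0,"az":0,"jaw":0.1},{"dx":0,"dy":0,"dz":0,"ax":0,"ay":0,"az":0,"jaw":0.1},{"dx":0,"dy":0,"dz":0,"ax":0,"ay":0,"az":0,"jaw":0.1},{"dx":0,"dy":0,"dz":0,"ax":0,"ay":0,"az":0,"jaw":0.1}]'

```text
t: 4.77
tcp_pos: [568.8, -153.5, 11.1]
eef_rot: [0.848, 0.529, 0.002, 0.004]
ft_force: [0.1, 0.4, 1.7]
width: 0.153
grip_force: 21.9
```

```bash
python3 - <<'E'
from h import *
go([565,-153,4],63.9)
E
```

```text
t 4.77 tcp [ 568.8 -153.5   11.1] psi [  0.21   0.44 -63.91] w 0.153 F [0.1 0.4 1.7] 21.940418779850006
turn [ 0.49 -0.    0.01] then shift [-1.3 -3.6  7.1] | shift in present axes [-1.3 -3.7  7.1]
```

apply_moves --increments '[{"dx":0,"dy":0,"dz":0,"ax":0,"ay":0,"az":0,"jaw":0.1},{"dx":0,"dy":0,"dz":0,"ax":0,"ay":0,"az":0,"jaw":0.1}]'

```text
t: 4.93
tcp_pos: [568.8, -153.4, 11.1]
eef_rot: [0.848, 0.529, 0.002, 0.004]
ft_force: [0.3, -0.2, 2.9]
width: 0.152
grip_force: 22.1
```

```bash
python3 - <<'E'
from h import *
print(r.observe()["q"].round(4))
a=cam("side"); im=a["color"][195:255,290:370]
cv2.imwrite("pics/a2.png",cv2.resize(im[:,:,::-1],(800,600),interpolation=cv2.INTER_CUBIC))
go([565,-153,4],63.9)
E
```

```text
[-3.5930e-01  3.0840e-01  1.5638e+00 -9.0000e-04  1.2609e+00  9.6400e-02]
t 4.98 tcp [ 568.8 -153.5   11.1] psi [  0.21   0.44 -63.91] w 0.145 F [ 0.9 -0.1  4.4] 22.118249237537384
turn [ 0.49 -0.    0.01] then shift [-1.3 -3.6  7.1] | shift in present axes [-1.3 -3.7  7.1]
```

View pics/a2.png

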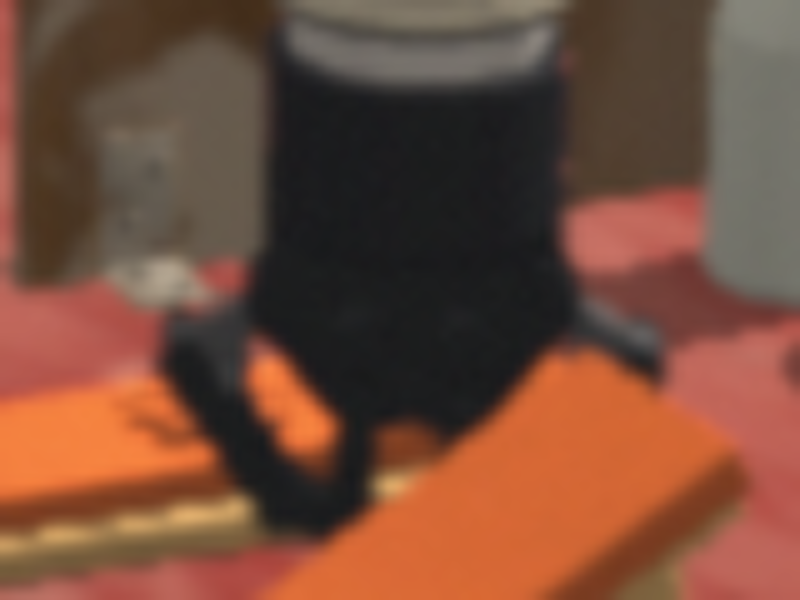

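apply_moves --increments '[{"dx":0,"dy":0,"dz":0,"ax":0,"ay":0,"az":0,"jaw":0.3},{"dx":0,"dy":0,"dz":0,"ax":0,"ay":0,"az":0,"jaw":0.3},{"dx":-1.3,"dy":0,"dz":3,"ax":0.5,"ay":0,"az":0,"jaw":0.3},{"dx":0,"dy":0,"dz":4,"ax":0,"ay":0,"az":0,"jaw":0.3},{"dx":0,"dy":0,"dz":0,"ax":0,"ay":0,"az":0,"jaw":0.3},{"dx":0,"dy":0,"dz":0,"ax":0,"ay":0,"az":0,"jaw":0.3}]'

```text
t: 5.48
tcp_pos: [567.1, -154.2, 2.3]
eef_rot: [0.848, 0.529, -0.001, -0.001]
ft_force: [0.2, 0.6, -0.4]
width: 0.299
grip_force: 0.0
```

```bash
python3 - <<'E'
from h import *
go([565,-153,4],63.9)
E
```

```text
t 5.48 tcp [ 567.1 -154.2    2.3] psi [ -0.08  -0.19 -63.9 ] w 0.299 F [ 0.2  0.6 -0.4] 0.0
turn [-0.21  0.01  0.  ] then shift [ 0.2 -2.4 -1.7] | shift in present axes [ 0.2 -2.4 -1.7]
```

apply_moves --increments '[{"dx":0,"dy":0,"dz":-1.5,"ax":0,"ay":0,"az":0,"jaw":0.3},{"dx":0,"dy":0,"dz":0,"ax":0,"ay":0,"az":0,"jaw":0.08},{"dx":0,"dy":0,"dz":0,"ax":0,"ay":0,"az":0,"jaw":0.08},{"dx":0,"dy":0,"dz":0,"ax":0,"ay":0,"az":0,"jaw":0.08},{"dx":0,"dy":0,"dz":0,"ax":0,"ay":0,"az":0,"jaw":0.08}]'

```text
t: 5.9
tcp_pos: [568.0, -154.5, 5.2]
eef_rot: [0.848, 0.529, -0.0, -0.0]
ft_force: [0.2, 0.2, 1.4]
width: 0.157
grip_force: 23.2
```

```bash
python3 - <<'E'
from h import *
yaw=np.radians(-1.26); X=np.array([np.cos(yaw),np.sin(yaw)])
p=np.array([577.6,-12.7])+85*X; print(p)
go([*p,90],88.7)
E
```

```text
[662.57944738 -14.56909697]
t 5.9 tcp [ 568.  -154.5    5.2] psi [-2.000e-02 -4.000e-02 -6.391e+01] w 0.157 F [0.2 0.2 1.4] 23.155777752399445
turn [-5.000e-02 -1.000e-02 -2.479e+01] then shift [142.   91.4 -84.8] | shift in present axes [167.2  23.4 -84.8]
```

apply_moves --increments '[{"dx":0,"dy":0,"dz":-15,"ax":0,"ay":0,"az":0,"jaw":0.08},{"dx":0,"dy":0,"dz":-25,"ax":0,"ay":0,"az":0,"jaw":0.08},{"dx":0,"dy":0,"dz":-25,"ax":0,"ay":0,"az":0,"jaw":0.08},{"dx":0,"dy":0,"dz":-20,"ax":0,"ay":0,"az":0,"jaw":0.08},{"dx":0,"dy":0,"dz":0,"ax":0,"ay":0,"az":-4.96,"jaw":0.08},{"dx":0,"dy":0,"dz":0,"ax":0,"ay":0,"az":-4.96,"jaw":0.08},{"dx":0,"dy":0,"dz":0,"ax":0,"ay":0,"az":-4.96,"jaw":0.08},{"dx":0,"dy":0,"dz":0,"ax":0,"ay":0,"az":-4.96,"jaw":0.08},{"dx":0,"dy":0,"dz":0,"ax":0,"ay":0,"az":-4.96,"jaw":0.08}]'

```text
t: 6.65
tcp_pos: [567.7, -154.4, 89.7]
eef_rot: [0.714, 0.701, -0.0, -0.001]
ft_force: [-0.8, -0.6, 0.4]
width: 0.156
grip_force: 23.0
```

apply_moves --increments '[{"dx":14,"dy":9,"dz":0,"ax":0,"ay":0,"az":0,"jaw":0.08},{"dx":22,"dy":14.5,"dz":0,"ax":0,"ay":0,"az":0,"jaw":0.08},{"dx":22,"dy":14.5,"dz":0,"ax":0,"ay":0,"az":0,"jaw":0.08},{"dx":22,"dy":14.5,"dz":0,"ax":0,"ay":0,"az":0,"jaw":0.08},{"dx":22,"dy":14.5,"dz":0,"ax":0,"ay":0,"az":0,"jaw":0.08},{"dx":22,"dy":14.5,"dz":0,"ax":0,"ay":0,"az":0,"jaw":0.08},{"dx":18,"dy":10,"dz":0,"ax":0,"ay":0,"az":0,"jaw":0.08},{"dx":0,"dy":0,"dz":0,"ax":0,"ay":0,"az":0,"jaw":0.08},{"dx":0,"dy":0,"dz":0,"ax":0,"ay":0,"az":0,"jaw":0.08},{"dx":0,"dy":0,"dz":0,"ax":0,"ay":0,"az":0,"jaw":0.08}]'

```text
t: 7.48
tcp_pos: [662.0, -15.0, 89.4]
eef_rot: [0.715, 0.699, -0.001, -0.001]
ft_force: [-0.5, -0.5, -0.7]
width: 0.156
grip_force: 23.0
```

```bash
python3 - <<'E'
from h import *
go([662.6,-14.6,31],88.7)
s=cam("side"); im=s["color"][180:260,255:375]; t=cam("top")["color"][160:260,200:350]
cv2.imwrite("pics/a3.png",np.hstack([cv2.resize(im,(420,280),interpolation=2),cv2.resize(t,(380,280))])[:,:,::-1])
E
```

```text
t 7.48 tcp [662.  -15.   89.4] psi [ -0.    -0.15 -88.71] w 0.156 F [-0.5 -0.5 -0.7] 23.019890785217285
turn [-0.15 -0.    0.01] then shift [ 0.5  0.6 58.4] | shift in present axes [ 0.5  0.7 58.4]
```

View pics/a3.png

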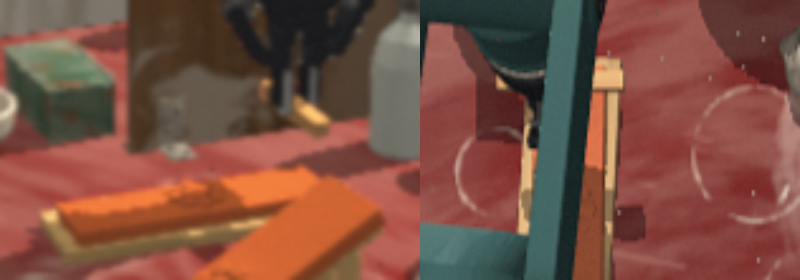

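apply_moves --increments '[{"dx":0.5,"dy":0.6,"dz":15,"ax":0,"ay":0,"az":0,"jaw":0.08},{"dx":0,"dy":0,"dz":20,"ax":0,"ay":0,"az":0,"jaw":0.08},{"dx":0,"dy":0,"dz":12,"ax":0,"ay":0,"az":0,"jaw":0.08},{"dx":0,"dy":0,"dz":5,"ax":0,"ay":0,"az":0,"jaw":0.08},{"dx":0,"dy":0,"dz":2,"ax":0,"ay":0,"az":0,"jaw":0.08},{"dx":0,"dy":0,"dz":0,"ax":0,"ay":0,"az":0,"jaw":0.08},{"dx":0,"dy":0,"dz":0,"ax":0,"ay":0,"az":0,"jaw":0.08}]'

```text
t: 8.17
tcp_pos: [663.6, -14.3, 36.8]
eef_rot: [0.715, 0.699, 0.0, -0.0]
ft_force: [0.3, 0.5, 0.6]
width: 0.158
grip_force: 23.0
```

```bash
python3 - <<'E'
from h import *
go([662.6,-14.6,31],88.7)
E
```

```text
t 8.17 tcp [663.6 -14.3  36.8] psi [-3.000e-02  0.000e+00 -8.869e+01] w 0.158 F [0.3 0.5 0.6] 23.020274341106415
turn [ 0.   -0.03 -0.01] then shift [-0.3 -1.   5.8] | shift in present axes [-0.3 -1.   5.8]
```

apply_moves --increments '[{"dx":-0.3,"dy":-1,"dz":2,"ax":0,"ay":0,"az":0,"jaw":0.08},{"dx":0,"dy":0,"dz":1,"ax":0,"ay":0,"az":0,"jaw":0.08},{"dx":0,"dy":0,"dz":1,"ax":0,"ay":0,"az":0,"jaw":0.08},{"dx":0,"dy":0,"dz":0,"ax":0,"ay":0,"az":0,"jaw":0.08},{"dx":0,"dy":0,"dz":0,"ax":0,"ay":0,"az":0,"jaw":0.08},{"dx":0,"dy":0,"dz":0,"ax":0,"ay":0,"az":0,"jaw":0.08}]'

```text
t: 8.67
tcp_pos: [662.1, -14.2, 31.9]
eef_rot: [0.715, 0.699, -0.0, -0.001]
ft_force: [-0.1, 0.1, -0.1]
width: 0.152
grip_force: 23.0
```

apply_moves --increments '[{"dx":0,"dy":0,"dz":0.7,"ax":0,"ay":0,"az":0,"jaw":0.08},{"dx":0,"dy":0,"dz":0,"ax":0,"ay":0,"az":0,"jaw":0.08},{"dx":0,"dy":0,"dz":0,"ax":0,"ay":0,"az":0,"jaw":0.08}]'

```text
t: 8.92
tcp_pos: [662.2, -14.3, 31.2]
eef_rot: [0.715, 0.699, -0.0, -0.001]
ft_force: [0.1, 0.4, 0.3]
width: 0.156
grip_force: 23.1
```

apply_moves --increments '[{"dx":0,"dy":0,"dz":0.5,"ax":0,"ay":0,"az":0,"jaw":0.08},{"dx":0,"dy":0,"dz":0,"ax":0,"ay":0,"az":0,"jaw":0.08},{"dx":0,"dy":0,"dz":0,"ax":0,"ay":0,"az":0,"jaw":0.08}]'

```text
t: 9.17
tcp_pos: [662.2, -14.3, 31.2]
eef_rot: [0.715, 0.699, -0.0, -0.001]
ft_force: [-1.6, 0.1, 4.0]
width: 0.154
grip_force: 23.4
```

apply_moves --increments '[{"dx":0,"dy":0,"dz":0.5,"ax":0,"ay":0,"az":0,"jaw":0.08},{"dx":0,"dy":0,"dz":0,"ax":0,"ay":0,"az":0,"jaw":0.08},{"dx":0,"dy":0,"dz":0,"ax":0,"ay":0,"az":0,"jaw":0.08}]'

```text
t: 9.42
tcp_pos: [662.2, -14.3, 31.2]
eef_rot: [0.715, 0.699, -0.0, -0.001]
ft_force: [-1.8, 1.0, 5.8]
width: 0.152
grip_force: 23.7
```

apply_moves --increments '[{"dx":0,"dy":0,"dz":0,"ax":0,"ay":0,"az":0,"jaw":0.3},{"dx":0,"dy":0,"dz":0,"ax":0,"ay":0,"az":0,"jaw":0.3},{"dx":0,"dy":0,"dz":-3,"ax":0,"ay":0,"az":0,"jaw":0.3},{"dx":0,"dy":0,"dz":-12,"ax":0,"ay":0,"az":0,"jaw":0.3},{"dx":0,"dy":0,"dz":-25,"ax":0,"ay":0,"az":0,"jaw":0.3},{"dx":0,"dy":0,"dz":-25,"ax":0,"ay":0,"az":0,"jaw":0.3},{"dx":0,"dy":0,"dz":-25,"ax":0,"ay":0,"az":0,"jaw":0.3},{"dx":0,"dy":0,"dz":0,"ax":0,"ay":0,"az":-6,"jaw":0.4}]'

```text
t: 10.08
tcp_pos: [665.8, -14.7, 128.6]
eef_rot: [0.677, 0.736, 0.004, 0.004]
ft_force: [-0.6, -0.4, 1.7]
width: 0.398
grip_force: 0.0
```

apply_moves --increments '[{"dx":-12.9,"dy":-23.4,"dz":0,"ax":0,"ay":0,"az":0,"jaw":0.4},{"dx":-12.9,"dy":-23.4,"dz":0,"ax":0,"ay":0,"az":0,"jaw":0.4},{"dx":-12.9,"dy":-23.4,"dz":0,"ax":0,"ay":0,"az":0,"jaw":0.4},{"dx":-12.9,"dy":-23.4,"dz":0,"ax":0,"ay":0,"az":0,"jaw":0.4},{"dx":-12.9,"dy":-23.4,"dz":0,"ax":0,"ay":0,"az":0,"jaw":0.4},{"dx":-12.9,"dy":-23.4,"dz":0,"ax":0,"ay":0,"az":0,"jaw":0.4},{"dx":-12.9,"dy":-23.4,"dz":0,"ax":0,"ay":0,"az":0,"jaw":0.4},{"dx":-12.9,"dy":-23.4,"dz":0,"ax":0,"ay":0,"az":0,"jaw":0.4},{"dx":-12.9,"dy":-23.4,"dz":0,"ax":0,"ay":0,"az":0,"jaw":0.4},{"dx":-12.9,"dy":-23.4,"dz":0,"ax":0,"ay":0,"az":0,"jaw":0.4}]'

```text
t: 10.92
tcp_pos: [438.7, -162.8, 121.3]
eef_rot: [0.677, 0.736, -0.0, -0.0]
ft_force: [0.2, -0.6, 1.0]
width: 0.398
grip_force: 0.0
```

apply_moves --increments '[{"dx":0,"dy":0,"dz":15,"ax":0,"ay":0,"az":0,"jaw":0.4},{"dx":0,"dy":0,"dz":25,"ax":0,"ay":0,"az":0,"jaw":0.4},{"dx":0,"dy":0,"dz":25,"ax":0,"ay":0,"az":0,"jaw":0.4},{"dx":0,"dy":0,"dz":15,"ax":0,"ay":0,"az":0,"jaw":0.4},{"dx":0,"dy":0,"dz":0,"ax":0,"ay":0,"az":0,"jaw":0.4},{"dx":0,"dy":0,"dz":0,"ax":0,"ay":0,"az":0,"jaw":0.4},{"dx":0,"dy":0,"dz":0,"ax":0,"ay":0,"az":0,"jaw":0.4}]'

```text
t: 11.5
tcp_pos: [440.5, -162.6, 42.0]
eef_rot: [0.677, 0.736, 0.0, 0.001]
ft_force: [-0.3, -0.2, 1.2]
width: 0.4
grip_force: 0.0
```

```bash
python3 - <<'E'
from h import *
go([439.8,-162,4.5],94.75)
t=cam("top"); cv2.imwrite("pics/b1.png",cv2.resize(t["color"][150:330,180:420],(800,600))[:,:,::-1])
E
```

```text
t 11.5 tcp [ 440.5 -162.6   42. ] psi [ 3.000e-02  5.000e-02 -9.471e+01] w 0.4 F [-0.3 -0.2  1.2] 0.0
turn [ 0.05  0.04 -0.04] then shift [ 0.7 -0.7 37.5] | shift in present axes [ 0.7 -0.7 37.5]
```

View pics/b1.png

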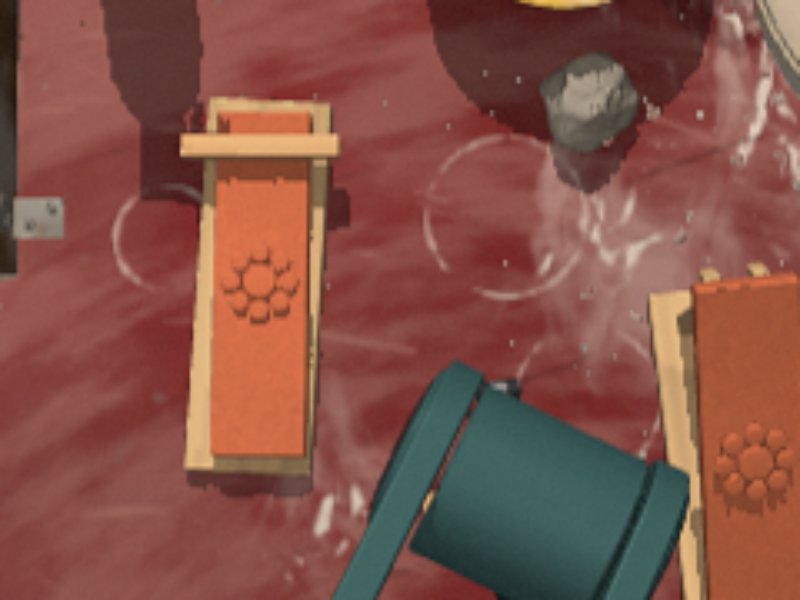

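apply_moves --increments '[{"dx":0.7,"dy":-0.7,"dz":12,"ax":0,"ay":0,"az":0,"jaw":0.4},{"dx":0,"dy":0,"dz":12,"ax":0,"ay":0,"az":0,"jaw":0.4},{"dx":0,"dy":0,"dz":7,"ax":0,"ay":0,"az":0,"jaw":0.4},{"dx":0,"dy":0,"dz":4,"ax":0,"ay":0,"az":0,"jaw":0.35},{"dx":0,"dy":0,"dz":2,"ax":0,"ay":0,"az":0,"jaw":0.3},{"dx":0,"dy":0,"dz":0,"ax":0,"ay":0,"az":0,"jaw":0.3},{"dx":0,"dy":0,"dz":0,"ax":0,"ay":0,"az":0,"jaw":0.3},{"dx":0,"dy":0,"dz":0,"ax":0,"ay":0,"az":0,"jaw":0.3}]'

```text
t: 12.22
tcp_pos: [439.1, -161.7, 4.0]
eef_rot: [0.677, 0.736, -0.0, -0.0]
ft_force: [0.9, 0.6, 0.4]
width: 0.304
grip_force: 0.0
```

```bash
python3 - <<'E'
from h import *
go([439.8,-162,4.5],94.75)
E
```

```text
t 12.22 tcp [ 439.1 -161.7    4. ] psi [-0.000e+00 -2.000e-02 -9.471e+01] w 0.304 F [0.9 0.6 0.4] 0.0
turn [-0.02 -0.01 -0.04] then shift [-0.4  0.6 -0.5] | shift in present axes [-0.4  0.6 -0.5]
```

apply_moves --increments '[{"dx":0,"dy":0,"dz":-0.8,"ax":0,"ay":0,"az":0,"jaw":0.08},{"dx":0,"dy":0,"dz":0,"ax":0,"ay":0,"az":0,"jaw":0.08},{"dx":0,"dy":0,"dz":0,"ax":0,"ay":0,"az":0,"jaw":0.08},{"dx":0,"dy":0,"dz":0,"ax":0,"ay":0,"az":0,"jaw":0.08},{"dx":0,"dy":0,"dz":0,"ax":0,"ay":0,"az":0,"jaw":0.08}]'

```text
t: 12.63
tcp_pos: [439.0, -161.6, 4.7]
eef_rot: [0.677, 0.736, -0.0, -0.0]
ft_force: [0.1, 0.4, 4.4]
width: 0.156
grip_force: 24.3
```

apply_moves --increments '[{"dx":0,"dy":0,"dz":-15,"ax":0,"ay":0,"az":0,"jaw":0.08},{"dx":0,"dy":0,"dz":-25,"ax":0,"ay":0,"az":0,"jaw":0.08},{"dx":0,"dy":0,"dz":-25,"ax":0,"ay":0,"az":0,"jaw":0.08},{"dx":0,"dy":0,"dz":-20,"ax":0,"ay":0,"az":0,"jaw":0.08},{"dx":0,"dy":0,"dz":0,"ax":0,"ay":0,"az":6,"jaw":0.08},{"dx":0,"dy":0,"dz":0,"ax":0,"ay":0,"az":0,"jaw":0.08},{"dx":0,"dy":0,"dz":0,"ax":0,"ay":0,"az":0,"jaw":0.08}]'

```text
t: 13.22
tcp_pos: [438.3, -161.3, 88.6]
eef_rot: [0.714, 0.7, -0.0, -0.001]
ft_force: [0.2, 0.1, -0.3]
width: 0.155
grip_force: 23.9
```

```bash
python3 - <<'E'
from h import *
go([492.6,-11,89],88.7)
E
```

```text
t 13.22 tcp [ 438.3 -161.3   88.6] psi [-7.000e-02 -1.400e-01 -8.884e+01] w 0.155 F [ 0.2  0.1 -0.3] 23.91312450170517
turn [-0.14 -0.06  0.14] then shift [151.4  50.9  -0.4] | shift in present axes [151.3  51.3  -0.4]
```

apply_moves --increments '[{"dx":13,"dy":4.5,"dz":0,"ax":0,"ay":0,"az":0.14,"jaw":0.08},{"dx":24,"dy":8,"dz":0,"ax":0,"ay":0,"az":0,"jaw":0.08},{"dx":24,"dy":8,"dz":0,"ax":0,"ay":0,"az":0,"jaw":0.08},{"dx":24,"dy":8,"dz":0,"ax":0,"ay":0,"az":0,"jaw":0.08},{"dx":24,"dy":8,"dz":0,"ax":0,"ay":0,"az":0,"jaw":0.08},{"dx":24,"dy":8,"dz":0,"ax":0,"ay":0,"az":0,"jaw":0.08},{"dx":18,"dy":6,"dz":0,"ax":0,"ay":0,"az":0,"jaw":0.08},{"dx":0,"dy":0,"dz":15,"ax":0,"ay":0,"az":0,"jaw":0.08},{"dx":0,"dy":0,"dz":20,"ax":0,"ay":0,"az":0,"jaw":0.08},{"dx":0,"dy":0,"dz":10,"ax":0,"ay":0,"az":0,"jaw":0.08}]'

```text
t: 14.05
tcp_pos: [490.6, -10.9, 40.6]
eef_rot: [0.715, 0.699, -0.002, -0.003]
ft_force: [0.1, 0.9, -1.4]
width: 0.155
grip_force: 23.9
```

apply_moves --increments '[{"dx":0,"dy":0,"dz":5,"ax":0,"ay":0,"az":0,"jaw":0.08},{"dx":0,"dy":0,"dz":2,"ax":0,"ay":0,"az":0,"jaw":0.08},{"dx":0,"dy":0,"dz":0,"ax":0,"ay":0,"az":0,"jaw":0.08},{"dx":0,"dy":0,"dz":0,"ax":0,"ay":0,"az":0,"jaw":0.08},{"dx":0,"dy":0,"dz":0,"ax":0,"ay":0,"az":0,"jaw":0.08}]'

```text
t: 14.47
tcp_pos: [493.6, -12.1, 38.1]
eef_rot: [0.716, 0.698, 0.0, -0.0]
ft_force: [-0.7, 0.2, 0.1]
width: 0.158
grip_force: 23.9
```

```bash
python3 - <<'E'
from h import *
go([492.6,-11,30.7],88.7)
E
```

```text
t 14.47 tcp [493.6 -12.1  38.1] psi [-2.000e-02  2.000e-02 -8.855e+01] w 0.158 F [-0.7  0.2  0.1] 23.91416609287262
turn [ 0.02 -0.02 -0.15] then shift [ 1.1 -1.1  7.4] | shift in present axes [ 1.  -1.1  7.4]
```

apply_moves --increments '[{"dx":1,"dy":-1,"dz":3,"ax":0,"ay":0,"az":-0.15,"jaw":0.08},{"dx":0,"dy":0,"dz":2,"ax":0,"ay":0,"az":0,"jaw":0.08},{"dx":0,"dy":0,"dz":1,"ax":0,"ay":0,"az":0,"jaw":0.08},{"dx":0,"dy":0,"dz":0,"ax":0,"ay":0,"az":0,"jaw":0.08},{"dx":0,"dy":0,"dz":0,"ax":0,"ay":0,"az":0,"jaw":0.08},{"dx":0,"dy":0,"dz":0,"ax":0,"ay":0,"az":0,"jaw":0.08}]'

```text
t: 14.97
tcp_pos: [491.9, -10.7, 31.2]
eef_rot: [0.715, 0.699, -0.0, -0.001]
ft_force: [0.0, -0.1, -0.6]
width: 0.152
grip_force: 23.9
```

apply_moves --increments '[{"dx":0,"dy":0,"dz":0.5,"ax":0,"ay":0,"az":0,"jaw":0.08},{"dx":0,"dy":0,"dz":0,"ax":0,"ay":0,"az":0,"jaw":0.08},{"dx":0,"dy":0,"dz":0.5,"ax":0,"ay":0,"az":0,"jaw":0.08},{"dx":0,"dy":0,"dz":0,"ax":0,"ay":0,"az":0,"jaw":0.08},{"dx":0,"dy":0,"dz":0,"ax":0,"ay":0,"az":0,"jaw":0.08}]'

```text
t: 15.38
tcp_pos: [492.0, -10.7, 30.7]
eef_rot: [0.715, 0.699, -0.0, -0.001]
ft_force: [-2.4, 0.9, 4.6]
width: 0.156
grip_force: 24.5
```

apply_moves --increments '[{"dx":0,"dy":0,"dz":0,"ax":0,"ay":0,"az":0,"jaw":0.3},{"dx":0,"dy":0,"dz":0,"ax":0,"ay":0,"az":0,"jaw":0.3},{"dx":0,"dy":0,"dz":-3,"ax":0,"ay":0,"az":0,"jaw":0.3},{"dx":0,"dy":0,"dz":-12,"ax":0,"ay":0,"az":0,"jaw":0.3},{"dx":0,"dy":0,"dz":-25,"ax":0,"ay":0,"az":0,"jaw":0.3},{"dx":0,"dy":0,"dz":-30,"ax":0,"ay":0,"az":0,"jaw":0.3},{"dx":0,"dy":0,"dz":-30,"ax":0,"ay":0,"az":0,"jaw":0.3},{"dx":0,"dy":0,"dz":-30,"ax":0,"ay":0,"az":0,"jaw":1},{"dx":0,"dy":0,"dz":-20,"ax":0,"ay":0,"az":0,"jaw":1}]'

```text
t: 16.13
tcp_pos: [493.1, -10.9, 183.5]
eef_rot: [0.715, 0.699, 0.001, 0.001]
ft_force: [0.6, 0.8, -0.9]
width: 0.568
grip_force: 0.0
```

apply_moves --increments '[{"dx":-25.3,"dy":-8.1,"dz":0,"ax":0,"ay":0,"az":0,"jaw":1},{"dx":-25.3,"dy":-8.1,"dz":0,"ax":0,"ay":0,"az":0,"jaw":1},{"dx":-25.3,"dy":-8.1,"dz":0,"ax":0,"ay":0,"az":0,"jaw":1},{"dx":-25.3,"dy":-8.1,"dz":0,"ax":0,"ay":0,"az":0,"jaw":1},{"dx":-25.3,"dy":-8.1,"dz":0,"ax":0,"ay":0,"az":0,"jaw":1},{"dx":-25.3,"dy":-8.1,"dz":0,"ax":0,"ay":0,"az":0,"jaw":1}]'

```text
t: 16.63
tcp_pos: [439.6, -162.5, 180.1]
eef_rot: [0.715, 0.699, -0.0, -0.001]
ft_force: [0.7, -0.6, 0.1]
width: 1.001
grip_force: 0.0
```

apply_moves --increments '[{"dx":0,"dy":0,"dz":0,"ax":0,"ay":0,"az":7,"jaw":1},{"dx":0,"dy":0,"dz":0,"ax":0,"ay":0,"az":7,"jaw":1},{"dx":0,"dy":0,"dz":0,"ax":0,"ay":0,"az":7,"jaw":1},{"dx":0,"dy":0,"dz":0,"ax":0,"ay":0,"az":7,"jaw":1},{"dx":0,"dy":0,"dz":0,"ax":0,"ay":0,"az":7,"jaw":1},{"dx":0,"dy":0,"dz":0,"ax":0,"ay":0,"az":7,"jaw":1},{"dx":0,"dy":0,"dz":0,"ax":0,"ay":0,"az":7,"jaw":1},{"dx":0,"dy":0,"dz":0,"ax":0,"ay":0,"az":7,"jaw":1},{"dx":0,"dy":0,"dz":0,"ax":0,"ay":0,"az":7,"jaw":1},{"dx":0,"dy":0,"dz":0,"ax":0,"ay":0,"az":7,"jaw":1}]'

```text
t: 17.47
tcp_pos: [440.1, -161.4, 179.9]
eef_rot: [0.987, 0.16, -0.001, -0.001]
ft_force: [0.6, 0.3, -0.3]
width: 0.999
grip_force: 0.0
```

```bash
python3 - <<'E'
from h import *
t=cam("top"); s=cam("side"); print(s["color"][262,300],s["color"][262,340])
vis=[]
def show(c,roi,m,P):
    o=cv2.resize(c["color"][roi[1]:roi[3],roi[0]:roi[2]],None,fx=S,fy=S)[:,:,::-1].copy()
    cv2.drawContours(o,cv2.findContours(m,0,2)[0],-1,(255,255,255),1)
    cv2.drawContours(o,cv2.findContours(render(c,roi,P,m.shape),0,2)[0],-1,(255,0,0),1); vis.append(o)
for nm,roi,uv in (("far",(225,180,300,202),(257,193)),("near",(225,250,300,285),(254,271))):
    m=upmask(t,roi,lambda im:(lambda h,s,v:(h>=13)&(h<25)&(s<150)&(v>120))(*hsv(im)))
    # stick top colour merges with board: use only parts off the tile length via plane rect fit
    p=planar(33,[100,14,14]); x,f=fit([(t,roi,m)],p,[*unproj(t,uv,33)[:2],89],[5,5,3]); print(nm,x.round(2),round(f,3)); show(t,roi,m,p(x))
tr=(380,225,430,345); sr=(262,225,375,310)
mt=upmask(t,tr,orange); ms=upmask(s,sr,lambda im:(lambda h,s,v:(h>=6)&(h<=14)&(s>170)&(v>60))(*hsv(im)))
pts=lambda x: R.from_euler("ZY",[x[2],-27],degrees=True).apply(box([220,60,14]))+[x[0],x[1],x[3]]
x,f=fit([(t,tr,mt)],lambda x:pts([*x,96.2]),[462,-306,5],[4,4,3]); print("top",x,f)
x,f=fit([(t,tr,mt),(s,sr,ms)],pts,[462,-306,5,96],[4,4,3,4]); print("both",x,f)
show(t,tr,mt,pts(x)); show(s,sr,ms,pts(x))
out=np.zeros((490,1000,3),np.uint8); y=0
for o in vis[:2]: out[y:y+o.shape[0],:o.shape[1]]=o; y+=o.shape[0]
out[:480,310:510]=vis[2]; out[:340,520:520+452]=vis[3]
cv2.imwrite("pics/c1.png",cv2.resize(out,(800,392)))
go([394,-312,229],5,27)
E
```

```text
[160  67  61] [119  67  38]
far [663.68 -13.08  88.9 ] 0.492
near [492.2  -11.73  88.66] 0.442
top [ 462.21638776 -306.70170924    5.70177406] 0.20521506574548695
both [ 461.85597513 -305.71430206    5.12110711   95.74796879] 0.4747671240721374
t 17.57 tcp [ 440.1 -161.5  180. ] psi [ -0.04  -0.1  -18.73] w 0.998 F [ 0.3 -0.3  0.2] 0.0
turn [-3.3  26.96 13.46] then shift [-30.3 145.9 -70.5] | shift in present axes [-92.1 127.7 -49. ]
```

View pics/c1.png

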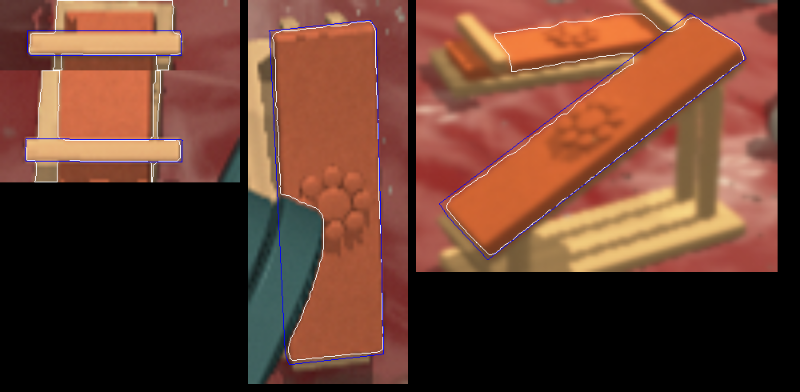

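apply_moves --increments '[{"dx":0,"dy":0,"dz":0,"ax":0,"ay":0,"az":6.6,"jaw":1},{"dx":0,"dy":0,"dz":0,"ax":0,"ay":0,"az":6.6,"jaw":1},{"dx":0,"dy":0,"dz":0,"ax":0,"ay":6.75,"az":0,"jaw":1},{"dx":0,"dy":0,"dz":0,"ax":0,"ay":6.75,"az":0,"jaw":1},{"dx":0,"dy":0,"dz":0,"ax":0,"ay":6.75,"az":0,"jaw":1},{"dx":0,"dy":0,"dz":0,"ax":0,"ay":6.75,"az":0,"jaw":1},{"dx":0,"dy":0,"dz":0,"ax":0,"ay":0,"az":0,"jaw":1},{"dx":0,"dy":0,"dz":0,"ax":0,"ay":0,"az":0,"jaw":1}]'

```text
t: 18.23
tcp_pos: [438.6, -161.6, 179.0]
eef_rot: [0.972, 0.046, 0.231, -0.012]
ft_force: [0.4, -0.4, 0.6]
width: 1.0
grip_force: 0.0
```

```bash
python3 - <<'E'
from h import *
go([415.8,-310.7,188],5.5,27)
print(r.observe()["q"].round(2))
E
```

```text
t 18.23 tcp [ 438.6 -161.6  179. ] psi [-2.81 26.62 -6.12] w 1.0 F [ 0.4 -0.4  0.6] 0.0
turn [-0.04  0.24 -0.06] then shift [-28.9 146.2 -24.8] | shift in present axes [-28.8 146.3 -24.7]
[-0.71 -0.37  1.94  0.35  1.25  0.71]
```

apply_moves --increments '[{"dx":-4,"dy":20,"dz":-3.5,"ax":0,"ay":0.2,"az":0,"jaw":1},{"dx":-5,"dy":25,"dz":-4.2,"ax":0,"ay":0,"az":0,"jaw":1},{"dx":-5,"dy":25,"dz":-4.2,"ax":0,"ay":0,"az":0,"jaw":1},{"dx":-5,"dy":25,"dz":-4.2,"ax":0,"ay":0,"az":0,"jaw":1},{"dx":-5,"dy":25,"dz":-4.2,"ax":0,"ay":0,"az":0,"jaw":1},{"dx":-5,"dy":26,"dz":-4.4,"ax":0,"ay":0,"az":0,"jaw":1},{"dx":0,"dy":0,"dz":0,"ax":0,"ay":0,"az":0,"jaw":1},{"dx":0,"dy":0,"dz":0,"ax":0,"ay":0,"az":0,"jaw":1},{"dx":0,"dy":0,"dz":0,"ax":0,"ay":0,"az":0,"jaw":1}]'

```text
t: 18.98
tcp_pos: [418.3, -310.4, 189.3]
eef_rot: [0.971, 0.048, 0.234, -0.012]
ft_force: [0.3, 1.2, -0.9]
width: 0.994
grip_force: 0.0
```

```bash
python3 - <<'E'
from h import *
go([470,-305.5,81.1],5.5,27)
E
```

```text
t 18.98 tcp [ 418.3 -310.4  189.3] psi [-2.92 26.93 -6.32] w 0.994 F [ 0.3  1.2 -0.9] 0.0
turn [-0.1  -0.08  0.1 ] then shift [-2.900e+00  1.000e-01  1.199e+02] | shift in present axes [ -3.    0.3 119.9]
```

Descend to 25 mm short, recheck.

apply_moves --increments '[{"dx":-3,"dy":0,"dz":15,"ax":0,"ay":0,"az":0.1,"jaw":1},{"dx":0,"dy":0,"dz":25,"ax":0,"ay":0,"az":0,"jaw":1},{"dx":0,"dy":0,"dz":25,"ax":0,"ay":0,"az":0,"jaw":1},{"dx":0,"dy":0,"dz":10,"ax":0,"ay":0,"az":0,"jaw":1},{"dx":0,"dy":0,"dz":0,"ax":0,"ay":0,"az":0,"jaw":1},{"dx":0,"dy":0,"dz":0,"ax":0,"ay":0,"az":0,"jaw":1},{"dx":0,"dy":0,"dz":0,"ax":0,"ay":0,"az":0,"jaw":1},{"dx":0,"dy":0,"dz":0,"ax":0,"ay":0,"az":0,"jaw":1}]'

```text
t: 19.65
tcp_pos: [449.1, -308.0, 122.6]
eef_rot: [0.971, 0.046, 0.235, -0.011]
ft_force: [0.2, -1.2, -0.6]
width: 1.003
grip_force: 0.0
```

```bash
python3 - <<'E'
from h import *
go([470,-305.5,81.1],5.5,27)
s=cam("side"); cv2.imwrite("pics/d1.png",cv2.resize(s["color"][190:340,230:430],(800,600),interpolation=2)[:,:,::-1])
E
```

```text
t 19.65 tcp [ 449.1 -308.   122.6] psi [-2.72 27.08 -6.11] w 1.003 F [ 0.2 -1.2 -0.6] 0.0
turn [ 0.09 -0.21 -0.02] then shift [-0.1 -0.5 46.6] | shift in present axes [-0.3 -0.6 46.6]
```

View pics/d1.png

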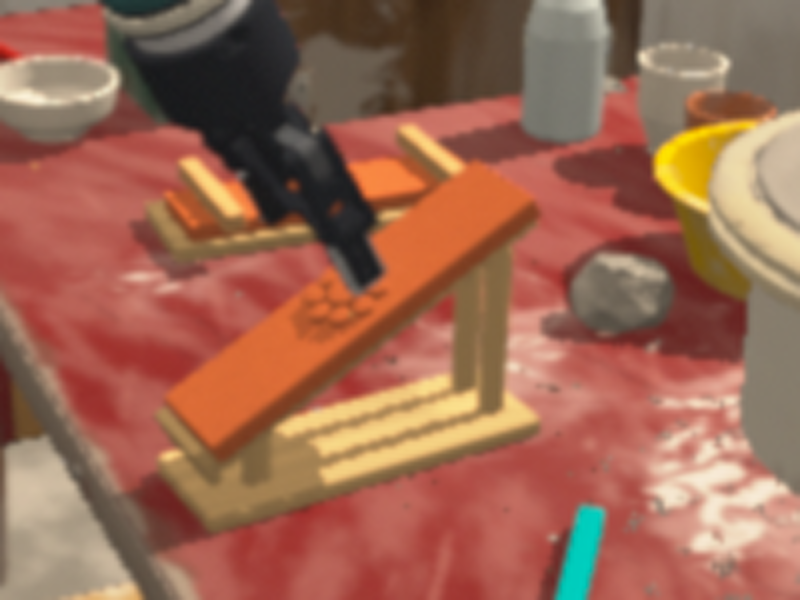

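apply_moves --increments '[{"dx":0,"dy":-0.5,"dz":10,"ax":0,"ay":-0.2,"az":0,"jaw":1},{"dx":0,"dy":0,"dz":10,"ax":0,"ay":0,"az":0,"jaw":1},{"dx":0,"dy":0,"dz":10,"ax":0,"ay":0,"az":0,"jaw":1},{"dx":0,"dy":0,"dz":5,"ax":0,"ay":0,"az":0,"jaw":1},{"dx":0,"dy":0,"dz":0,"ax":0,"ay":0,"az":0,"jaw":1},{"dx":0,"dy":0,"dz":0,"ax":0,"ay":0,"az":0,"jaw":1}]'

```text
t: 20.2
tcp_pos: [464.3, -304.7, 88.4]
eef_rot: [0.972, 0.046, 0.232, -0.013]
ft_force: [0.4, 0.5, 0.8]
width: 1.001
grip_force: 0.0
```

apply_moves --increments '[{"dx":0,"dy":0,"dz":5,"ax":0,"ay":0,"az":0,"jaw":1},{"dx":0,"dy":0,"dz":5,"ax":0,"ay":0,"az":0,"jaw":1},{"dx":0,"dy":0,"dz":2,"ax":0,"ay":0,"az":0,"jaw":1},{"dx":0,"dy":0,"dz":0,"ax":0,"ay":0,"az":0,"jaw":1},{"dx":0,"dy":0,"dz":0,"ax":0,"ay":0,"az":0,"jaw":1},{"dx":0,"dy":0,"dz":0,"ax":0,"ay":0,"az":0,"jaw":1}]'

```text
t: 20.7
tcp_pos: [469.9, -304.8, 79.0]
eef_rot: [0.971, 0.046, 0.233, -0.012]
ft_force: [0.0, -0.1, -0.0]
width: 1.002
grip_force: 0.0
```

```bash
python3 - <<'E'
from h import *
go([470,-305.5,81.1],5.5,27)
E
```

```text
t 20.7 tcp [ 469.9 -304.8   79. ] psi [-2.83 26.79 -6.08] w 1.002 F [ 0.  -0.1 -0. ] 0.0
turn [-0.03  0.07 -0.1 ] then shift [ 1.   0.7 -1.9] | shift in present axes [ 1.   0.7 -1.9]
```

apply_moves --increments '[{"dx":1,"dy":0.7,"dz":-1.5,"ax":0,"ay":0,"az":0,"jaw":0.85},{"dx":0,"dy":0,"dz":0,"ax":0,"ay":0,"az":0,"jaw":0.75},{"dx":0,"dy":0,"dz":0,"ax":0,"ay":0,"az":0,"jaw":0.7},{"dx":0,"dy":0,"dz":0,"ax":0,"ay":0,"az":0,"jaw":0.65},{"dx":0,"dy":0,"dz":0,"ax":0,"ay":0,"az":0,"jaw":0.6},{"dx":0,"dy":0,"dz":0,"ax":0,"ay":0,"az":0,"jaw":0.6},{"dx":0,"dy":0,"dz":0,"ax":0,"ay":0,"az":0,"jaw":0.6},{"dx":0,"dy":0,"dz":0,"ax":0,"ay":0,"az":0,"jaw":0.6}]' --newtons 40

```text
t: 21.37
tcp_pos: [470.2, -305.8, 81.4]
eef_rot: [0.971, 0.046, 0.233, -0.011]
ft_force: [-3.8, 1.9, 5.7]
width: 0.693
grip_force: 44.8
```

```bash
python3 - <<'E'
from h import *
go([470,-305.5,81.1],5.5,27)
E
```

```text
t 21.37 tcp [ 470.2 -305.8   81.4] psi [-2.79 26.82 -6.09] w 0.693 F [-3.8  1.9  5.7] 44.811304807662964
turn [ 0.    0.05 -0.08] then shift [-0.3 -0.3  0.2] | shift in present axes [-0.3 -0.3  0.2]
```

apply_moves --increments '[{"dx":0,"dy":0,"dz":-3,"ax":0,"ay":0,"az":0,"jaw":0.6},{"dx":0,"dy":0,"dz":-6,"ax":0,"ay":0,"az":0,"jaw":0.6},{"dx":0,"dy":0,"dz":-10,"ax":0,"ay":0,"az":0,"jaw":0.6},{"dx":0,"dy":0,"dz":-15,"ax":0,"ay":0,"az":0,"jaw":0.6},{"dx":0,"dy":0,"dz":-18,"ax":0,"ay":0,"az":0,"jaw":0.6},{"dx":0,"dy":0,"dz":-18,"ax":0,"ay":0,"az":0,"jaw":0.6},{"dx":0,"dy":0,"dz":-18,"ax":0,"ay":0,"az":0,"jaw":0.6},{"dx":0,"dy":0,"dz":-15,"ax":0,"ay":0,"az":0,"jaw":0.6},{"dx":0,"dy":0,"dz":-7,"ax":0,"ay":0,"az":0,"jaw":0.6},{"dx":0,"dy":0,"dz":0,"ax":0,"ay":0,"az":0,"jaw":0.6}]'

```text
t: 22.2
tcp_pos: [420.1, -311.0, 180.1]
eef_rot: [0.971, 0.046, 0.233, -0.011]
ft_force: [-0.5, -0.4, -4.4]
width: 0.695
grip_force: 45.3
```

```bash
python3 - <<'E'
from h import *
go([577.6,-12.7,180],-1.26,0)
s=cam("side"); cv2.imwrite("pics/e1.png",cv2.resize(s["color"][170:340,210:430],(776,600),interpolation=2)[:,:,::-1])
E
```

```text
t 22.2 tcp [ 420.1 -311.   180.1] psi [-2.68 26.81 -6.03] w 0.695 F [-0.5 -0.4 -4.4] 45.33095955848694
turn [ -1.51 -26.91   6.53] then shift [ 1.509e+02 -3.017e+02  1.000e-01] | shift in present axes [ 164.8 -282.2   83.6]
```

View pics/e1.png

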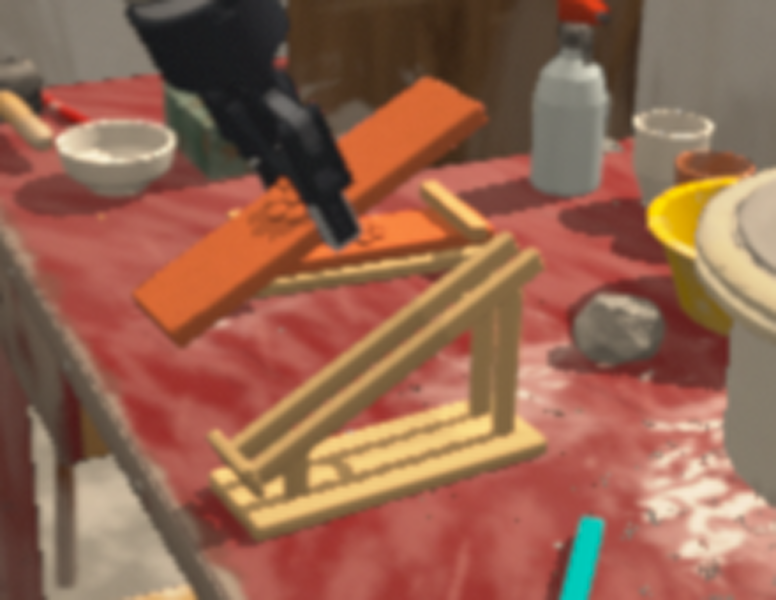

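apply_moves --increments '[{"dx":0,"dy":0,"dz":0,"ax":0,"ay":-3,"az":0,"jaw":0.6},{"dx":0,"dy":0,"dz":0,"ax":0,"ay":-5,"az":0,"jaw":0.6},{"dx":0,"dy":0,"dz":0,"ax":0,"ay":-5,"az":0,"jaw":0.6},{"dx":0,"dy":0,"dz":0,"ax":0,"ay":-5,"az":0,"jaw":0.6},{"dx":0,"dy":0,"dz":0,"ax":0,"ay":-5,"az":0,"jaw":0.6},{"dx":0,"dy":0,"dz":0,"ax":0,"ay":-3.8,"az":0,"jaw":0.6},{"dx":0,"dy":0,"dz":0,"ax":0,"ay":0,"az":4,"jaw":0.6},{"dx":0,"dy":0,"dz":0,"ax":0,"ay":0,"az":2.8,"jaw":0.6},{"dx":0,"dy":0,"dz":0,"ax":0,"ay":0,"az":0,"jaw":0.6},{"dx":0,"dy":0,"dz":0,"ax":0,"ay":0,"az":0,"jaw":0.6}]'

```text
t: 23.08
tcp_pos: [420.5, -309.5, 176.9]
eef_rot: [1.0, -0.011, 0.0, -0.002]
ft_force: [-0.6, 0.5, -3.5]
width: 0.692
grip_force: 45.2
```

```bash
python3 - <<'E'
from h import *
go([577.6,-12.7,180],-1.26,0)
E
```

```text
t 23.08 tcp [ 420.5 -309.5  176.9] psi [-0.24  0.    1.26] w 0.692 F [-0.6  0.5 -3.5] 45.19814908504486
turn [-0.24  0.    0.  ] then shift [ 150.5 -300.2   -3.1] | shift in present axes [ 150.5 -300.2   -1.8]
```

apply_moves --increments '[{"dx":4,"dy":-8,"dz":0,"ax":0,"ay":0,"az":0,"jaw":0.6},{"dx":8,"dy":-16,"dz":0,"ax":0,"ay":0,"az":0,"jaw":0.6},{"dx":11,"dy":-22,"dz":0,"ax":0,"ay":0,"az":0,"jaw":0.6},{"dx":11,"dy":-22,"dz":0,"ax":0,"ay":0,"az":0,"jaw":0.6},{"dx":11,"dy":-22,"dz":0,"ax":0,"ay":0,"az":0,"jaw":0.6},{"dx":11,"dy":-22,"dz":0,"ax":0,"ay":0,"az":0,"jaw":0.6},{"dx":11,"dy":-22,"dz":0,"ax":0,"ay":0,"az":0,"jaw":0.6},{"dx":11,"dy":-22,"dz":0,"ax":0,"ay":0,"az":0,"jaw":0.6},{"dx":11,"dy":-22,"dz":0,"ax":0,"ay":0,"az":0,"jaw":0.6},{"dx":11,"dy":-22,"dz":0,"ax":0,"ay":0,"az":0,"jaw":0.6}]'

```text
t: 23.92
tcp_pos: [525.5, -110.9, 179.0]
eef_rot: [1.0, -0.012, 0.001, -0.001]
ft_force: [0.8, -0.5, -3.7]
width: 0.693
grip_force: 45.2
```

apply_moves --increments '[{"dx":11,"dy":-22,"dz":0,"ax":0,"ay":0,"az":0,"jaw":0.6},{"dx":11,"dy":-22,"dz":0,"ax":0,"ay":0,"az":0,"jaw":0.6},{"dx":11,"dy":-22,"dz":0,"ax":0,"ay":0,"az":0,"jaw":0.6},{"dx":10,"dy":-20,"dz":0,"ax":0,"ay":0,"az":0,"jaw":0.6},{"dx":7.5,"dy":-14,"dz":0,"ax":0,"ay":0,"az":0,"jaw":0.6},{"dx":0,"dy":0,"dz":0,"ax":0,"ay":0,"az":0,"jaw":0.6},{"dx":0,"dy":0,"dz":0,"ax":0,"ay":0,"az":0,"jaw":0.6},{"dx":0,"dy":0,"dz":0,"ax":0,"ay":0,"az":0,"jaw":0.6},{"dx":0,"dy":0,"dz":0,"ax":0,"ay":0,"az":0,"jaw":0.6}]'

```text
t: 24.67
tcp_pos: [577.7, -14.6, 179.3]
eef_rot: [1.0, -0.012, 0.001, -0.001]
ft_force: [0.8, 0.2, -3.6]
width: 0.694
grip_force: 45.2
```

```bash
python3 - <<'E'
from h import *
go([577.6,-12.7,90],-1.26,0)
# held tile: side view fit
st=r.observe(); s=cam("side")
c0=st["tcp_pos"]+[0,0,17]
P=lambda x: R.from_euler("ZY",[x[2],-x[3]],degrees=True).apply(box([220,60,14]))+[x[0],x[1],x[4]]
uv=proj(s,P([c0[0],c0[1],-1.26,0,c0[2]])); print(uv.min(0),uv.max(0))
roi=(int(uv[:,0].min())-12,int(uv[:,1].min())-10,int(uv[:,0].max())+12,int(uv[:,1].max())+12)
m=upmask(s,roi,lambda im:(lambda h,s,v:(h>=6)&(h<=14)&(s>150)&(v>60))(*hsv(im)))
print(m.sum(), render(s,roi,P([c0[0],c0[1],-1.26,0,c0[2]]),m.shape).sum())
# near long edge's lower border and ends: columns' lowest orange pixel
ys,xs=np.nonzero(m); cols=np.unique(xs)
low=np.array([(x,ys[xs==x].max()) for x in cols[10:-10:20]])/S+[roi[0],roi[1]]
print(low.round(1).tolist()); print(cols.min()/S+roi[0],cols.max()/S+roi[0]); 
E
```

```text
t 24.67 tcp [577.7 -14.6 179.3] psi [-0.09  0.08  1.41] w 0.694 F [ 0.8  0.2 -3.6] 45.20859718322754
turn [-0.09 -0.08 -0.15] then shift [-0.2 -1.9 89.3] | shift in present axes [-0.3 -1.7 89.3]
[268.30746507 168.20785966] [352.79871323 187.94495008]
22897 15826
[[272.8, 183.8], [277.8, 187.8], [282.8, 187.2], [287.8, 186.8], [292.8, 187.0], [297.8, 186.8], [302.8, 185.2], [307.8, 191.0], [312.8, 196.2], [317.8, 195.5], [322.8, 188.0], [327.8, 198.8], [332.8, 196.8], [337.8, 198.8], [342.8, 198.8], [347.8, 186.0], [352.8, 179.5]]
270.25 359.0
```

```bash
python3 - <<'E'
from h import *
st=r.observe(); s=cam("side"); t0=st["tcp_pos"]
P=lambda x: R.from_euler("ZY",[-1.4,-x[1]],degrees=True).apply(box([220,60,14]))+[t0[0]+x[0],t0[1],t0[2]+x[2]]
roi=(258,158,372,206)
for thr in (100,130,160):
    m=upmask(s,roi,lambda im:(lambda h,s,v:(h>=6)&(h<=12)&(s>165)&(v>thr))(*hsv(im)))
    cs=np.vstack(cv2.findContours(m,0,1)[0]); hm=np.zeros_like(m); cv2.fillConvexPoly(hm,cv2.convexHull(cs),1)
    x,f=fit([(s,roi,hm)],P,[0,0,17],[6,3,5]); print(thr,m.sum(),hm.sum(),render(s,roi,P(x),m.shape).sum(),x.round(2),round(f,3))
E
```

```text
100 7123 7817 15610 [ 3.89 -0.63 16.66] 1.062
130 4803 5571 14462 [-1.59 -6.39 17.27] 1.639
160 3347 3511 3296 [ 13.75 -41.31  91.84] 1.296
```

```bash
python3 - <<'E'
from h import *
st=r.observe(); s=cam("side"); t0=st["tcp_pos"]
P=lambda x: R.from_euler("ZY",[-1.4,-x[1]],degrees=True).apply(box([220,60,14]))+[t0[0]+x[0],t0[1],t0[2]+x[2]]
roi=(250,150,380,212); sh=((212-150)*S,130*S)
near=cv2.dilate(render(s,roi,P([0,0,17]),sh),np.ones((41,41)))
im=cv2.resize(s["color"][150:212,250:380],None,fx=S,fy=S,interpolation=2); h,sa,v=hsv(im)
for st_,vt in ((165,90),(165,110),(175,100)):
    m=((h>=6)&(h<=12)&(sa>st_)&(v>vt)).astype(np.uint8)&near
    m=cv2.morphologyEx(m,cv2.MORPH_OPEN,np.ones((7,7)))
    n,l,q,_=cv2.connectedComponentsWithStats(m); print([(a[:5]//[S,S,S,S,1]+[250,150,0,0,0]).tolist() for a in q[1:] if a[4]>150])
    hm=np.zeros_like(m); cv2.fillConvexPoly(hm,cv2.convexHull(np.argwhere(m)[:,::-1].astype(np.int32)),1)
    x,f=fit([(s,roi,hm)],P,[0,0,17],[6,3,5]); print(x.round(2),round(f,3),hm.sum(),render(s,roi,P(x),sh).sum())
E
```

```text
[[321, 168, 32, 14, 5560], [271, 171, 41, 16, 7185]]
[ 5.89  0.03 16.35] 0.088 16042 15783
[[321, 169, 32, 13, 5109], [271, 171, 41, 16, 6900]]
[ 5.34  0.28 17.03] 0.074 15274 15791
[[321, 168, 31, 13, 5095], [271, 171, 41, 15, 6640]]
[ 4.61 -0.   17.34] 0.085 14910 15737
```

```bash
python3 - <<'E'
from h import *
s=cam("side"); now=s["color"].copy()
s["color"]=cv2.imread("pics/side0.png")[:,:,::-1]
P=lambda x: R.from_euler("ZY",[5.5,-27],degrees=True).apply(box([220,60,14]))+[x[0],-306.2,x[1]]
roi=(255,220,380,315); sh=(95*S,125*S)
near=cv2.dilate(render(s,roi,P([462.5,96.2]),sh),np.ones((25,25)))
im=cv2.resize(s["color"][220:315,255:380],None,fx=S,fy=S,interpolation=2); h,sa,v=hsv(im)
for vt in (70,100,130):
    m=((h>=6)&(h<=12)&(sa>165)&(v>vt)).astype(np.uint8)&near
    m=cv2.morphologyEx(m,cv2.MORPH_OPEN,np.ones((7,7)))
    hm=np.zeros_like(m); cv2.fillConvexPoly(hm,cv2.convexHull(np.argwhere(m)[:,::-1].astype(np.int32)),1)
    print(fit([(s,roi,hm)],P,[462.5,96.2],[6,5]))
s["color"]=now
# near stick now, in the side view
P=lambda x: R.from_euler("Z",88.7,degrees=True).apply(box([100,14,14]))+[x[0],x[1],33]
for x0 in ([492.2,-11.7],[663.2,-13.1]):
    uv=proj(s,P(x0)); a=np.floor(uv.min(0)).astype(int)-6; b=np.ceil(uv.max(0)).astype(int)+7
    roi=(*a,*b); sh=((b[1]-a[1])*S,(b[0]-a[0])*S)
    near=cv2.dilate(render(s,roi,P(x0),sh),np.ones((33,33)))
    im=cv2.resize(s["color"][a[1]:b[1],a[0]:b[0]],None,fx=S,fy=S,interpolation=2); h,sa,v=hsv(im)
    m=((h>=13)&(h<=25)&(sa<165)&(v>80)).astype(np.uint8)&near
    n,l,q,_=cv2.connectedComponentsWithStats(cv2.morphologyEx(m,cv2.MORPH_OPEN,np.ones((7,7)))); m=(l==1+np.argmax(q[1:,4])).astype(np.uint8)
    print(fit([(s,roi,m)],P,x0,[4,4]),m.sum(),render(s,roi,P(x0),sh).sum())
E
```

```text
(array([463.22246248,  96.92488122]), np.float64(0.10366471445869474))
(array([463.22246248,  96.92488122]), np.float64(0.10366471445869474))
(array([459.12046878, 101.30327618]), np.float64(0.097142233261457))
(array([491.28853149, -37.44739075]), np.float64(0.3890469416785206)) 2812 2584
(array([663.00273438, -31.43886719]), np.float64(0.3399650959860384)) 2865 2570
```

```bash
python3 - <<'E'
from h import *
st=r.observe(); t=cam("top"); t0=st["tcp_pos"]; Rz=R.from_euler("Z",-1.4,degrees=True)
img=t["color"]; 
def isor(p):
    x,y=p; pt=cv2.getRectSubPix(img,(1,1),(float(x),float(y)))[0,0]; h,s,v=np.ravel(hsv(pt.reshape(1,1,3))); return (6<=h<=12) and s>140 and v>70
for y in (-25,-15,0,15,25):
    line=""
    for x in list(range(-122,-94,2))+[None]+list(range(94,124,2)):
        if x is None: line+="   "; continue
        line+="#" if isor(proj(t,t0+[0,0,24]+Rz.apply([x,y,0]))[0]) else "."
    print(y,line)
for x in (-90,-60,60,80,95,105):
    print(x,"".join("#" if isor(proj(t,t0+[0,0,24]+Rz.apply([x,y,0]))[0]) else "." for y in range(-40,41,2)))
E
```

```text
-25 .....#########   ...............
-15 ..............   ...............
0 ..............   ...............
15 ..............   ...............
25 ......########   ...............
-90 .....######...................#####......
-60 #########....................######......
60 #........................................
80 .........................................
95 .........................................
105 .........................................
```

apply_moves --increments '[{"dx":0.3,"dy":-2,"dz":10,"ax":0,"ay":0,"az":-0.15,"jaw":0.6},{"dx":0,"dy":0,"dz":20,"ax":0,"ay":0,"az":0,"jaw":0.6},{"dx":0,"dy":0,"dz":20,"ax":0,"ay":0,"az":0,"jaw":0.6},{"dx":0,"dy":0,"dz":20,"ax":0,"ay":0,"az":0,"jaw":0.6},{"dx":0,"dy":0,"dz":20,"ax":0,"ay":0,"az":0,"jaw":0.6},{"dx":0,"dy":0,"dz":15,"ax":0,"ay":0,"az":0,"jaw":0.6},{"dx":0,"dy":0,"dz":10,"ax":0,"ay":0,"az":0,"jaw":0.6},{"dx":0,"dy":0,"dz":5,"ax":0,"ay":0,"az":0,"jaw":0.6},{"dx":0,"dy":0,"dz":0,"ax":0,"ay":0,"az":0,"jaw":0.6},{"dx":0,"dy":0,"dz":0,"ax":0,"ay":0,"az":0,"jaw":0.6}]'

```text
t: 25.75
tcp_pos: [579.2, -11.8, 59.9]
eef_rot: [1.0, -0.011, 0.001, -0.001]
ft_force: [0.1, -0.4, -2.8]
width: 0.688
grip_force: 45.2
```

apply_moves --increments '[{"dx":0,"dy":0,"dz":0,"ax":0,"ay":0,"az":0,"jaw":0.6},{"dx":0,"dy":0,"dz":0,"ax":0,"ay":0,"az":0,"jaw":0.6}]'

```text
t: 25.92
tcp_pos: [579.8, -11.9, 61.1]
eef_rot: [1.0, -0.011, 0.002, -0.001]
ft_force: [-0.4, -0.2, -3.3]
width: 0.693
grip_force: 45.2
```

```bash
python3 - <<'E'
from h import *
go([578.2,-12.5,31],-1.26,0)
E
```

```text
t 25.92 tcp [579.8 -11.9  61.1] psi [-0.08  0.28  1.22] w 0.693 F [-0.4 -0.2 -3.3] 45.167346596717834
turn [-0.09 -0.28  0.04] then shift [-1.6  0.7 30.1] | shift in present axes [-1.7  0.7 30. ]
```

apply_moves --increments '[{"dx":-1.6,"dy":0.7,"dz":5,"ax":0,"ay":-0.2,"az":0,"jaw":0.6},{"dx":0,"dy":0,"dz":8,"ax":0,"ay":0,"az":0,"jaw":0.6},{"dx":0,"dy":0,"dz":6,"ax":0,"ay":0,"az":0,"jaw":0.6},{"dx":0,"dy":0,"dz":3,"ax":0,"ay":0,"az":0,"jaw":0.6},{"dx":0,"dy":0,"dz":1,"ax":0,"ay":0,"az":0,"jaw":0.6},{"dx":0,"dy":0,"dz":0,"ax":0,"ay":0,"az":0,"jaw":0.6},{"dx":0,"dy":0,"dz":0,"ax":0,"ay":0,"az":0,"jaw":0.6},{"dx":0,"dy":0,"dz":0,"ax":0,"ay":0,"az":0,"jaw":0.6},{"dx":0,"dy":0,"dz":0,"ax":0,"ay":0,"az":0,"jaw":0.6}]'

```text
t: 26.67
tcp_pos: [577.4, -12.4, 36.9]
eef_rot: [1.0, -0.011, -0.0, -0.001]
ft_force: [0.4, -0.5, -2.3]
width: 0.692
grip_force: 45.2
```

```bash
python3 - <<'E'
from h import *
go([578.2,-12.5,31],-1.26,0)
E
```

```text
t 26.67 tcp [577.4 -12.4  36.9] psi [-0.1  -0.05  1.22] w 0.692 F [ 0.4 -0.5 -2.3] 45.213468074798584
turn [-0.1   0.05  0.04] then shift [0.8 0.1 5.9] | shift in present axes [0.8 0.1 5.9]
```

apply_moves --increments '[{"dx":0.5,"dy":0,"dz":1.5,"ax":0,"ay":0,"az":0,"jaw":0.6},{"dx":0,"dy":0,"dz":1.5,"ax":0,"ay":0,"az":0,"jaw":0.6},{"dx":0,"dy":0,"dz":0.5,"ax":0,"ay":0,"az":0,"jaw":0.6},{"dx":0,"dy":0,"dz":0,"ax":0,"ay":0,"az":0,"jaw":0.6},{"dx":0,"dy":0,"dz":0,"ax":0,"ay":0,"az":0,"jaw":0.6},{"dx":0,"dy":0,"dz":0,"ax":0,"ay":0,"az":0,"jaw":0.6}]'

```text
t: 27.17
tcp_pos: [577.6, -12.4, 33.0]
eef_rot: [1.0, -0.011, -0.001, -0.001]
ft_force: [-0.2, -0.2, -4.1]
width: 0.693
grip_force: 45.2
```

apply_moves --increments '[{"dx":0,"dy":0,"dz":0.6,"ax":0,"ay":0,"az":0,"jaw":0.6},{"dx":0,"dy":0,"dz":0,"ax":0,"ay":0,"az":0,"jaw":0.6},{"dx":0,"dy":0,"dz":0,"ax":0,"ay":0,"az":0,"jaw":0.6}]'

```text
t: 27.42
tcp_pos: [577.6, -12.4, 32.3]
eef_rot: [1.0, -0.011, -0.001, -0.001]
ft_force: [0.0, -0.6, -3.2]
width: 0.692
grip_force: 45.2
```

apply_moves --increments '[{"dx":0,"dy":0,"dz":0.6,"ax":0,"ay":0,"az":0,"jaw":0.6},{"dx":0,"dy":0,"dz":0,"ax":0,"ay":0,"az":0,"jaw":0.6},{"dx":0,"dy":0,"dz":0,"ax":0,"ay":0,"az":0,"jaw":0.6}]'

```text
t: 27.67
tcp_pos: [577.6, -12.4, 31.7]
eef_rot: [1.0, -0.011, -0.001, -0.001]
ft_force: [-0.7, 0.0, -3.0]
width: 0.692
grip_force: 45.2
```

apply_moves --increments '[{"dx":0,"dy":0,"dz":0.6,"ax":0,"ay":0,"az":0,"jaw":0.6},{"dx":0,"dy":0,"dz":0,"ax":0,"ay":0,"az":0,"jaw":0.6},{"dx":0,"dy":0,"dz":0,"ax":0,"ay":0,"az":0,"jaw":0.6}]'

```text
t: 27.92
tcp_pos: [577.6, -12.3, 31.1]
eef_rot: [1.0, -0.011, -0.001, -0.001]
ft_force: [0.6, -0.6, -3.5]
width: 0.689
grip_force: 45.2
```

apply_moves --increments '[{"dx":0,"dy":0,"dz":0.5,"ax":0,"ay":0,"az":0,"jaw":0.6},{"dx":0,"dy":0,"dz":0,"ax":0,"ay":0,"az":0,"jaw":0.6},{"dx":0,"dy":0,"dz":0,"ax":0,"ay":0,"az":0,"jaw":0.6}]'

```text
t: 28.17
tcp_pos: [577.6, -12.4, 30.6]
eef_rot: [1.0, -0.011, -0.001, -0.001]
ft_force: [-0.1, 0.5, -3.9]
width: 0.692
grip_force: 45.2
```

apply_moves --increments '[{"dx":0,"dy":0,"dz":0.5,"ax":0,"ay":0,"az":0,"jaw":0.6},{"dx":0,"dy":0,"dz":0,"ax":0,"ay":0,"az":0,"jaw":0.6},{"dx":0,"dy":0,"dz":0,"ax":0,"ay":0,"az":0,"jaw":0.6}]'

```text
t: 28.42
tcp_pos: [577.6, -12.4, 30.2]
eef_rot: [1.0, -0.011, -0.001, -0.001]
ft_force: [-0.3, 0.6, -3.6]
width: 0.693
grip_force: 45.2
```

apply_moves --increments '[{"dx":0,"dy":0,"dz":0.4,"ax":0,"ay":0,"az":0,"jaw":0.6},{"dx":0,"dy":0,"dz":0,"ax":0,"ay":0,"az":0,"jaw":0.6},{"dx":0,"dy":0,"dz":0,"ax":0,"ay":0,"az":0,"jaw":0.6}]'

```text
t: 28.67
tcp_pos: [577.7, -12.4, 30.1]
eef_rot: [1.0, -0.011, -0.001, -0.001]
ft_force: [-0.7, 0.8, -1.8]
width: 0.696
grip_force: 45.4
```

apply_moves --increments '[{"dx":0,"dy":0,"dz":0.4,"ax":0,"ay":0,"az":0,"jaw":0.6},{"dx":0,"dy":0,"dz":0,"ax":0,"ay":0,"az":0,"jaw":0.6},{"dx":0,"dy":0,"dz":0,"ax":0,"ay":0,"az":0,"jaw":0.6}]'

```text
t: 28.92
tcp_pos: [577.7, -12.3, 30.0]
eef_rot: [1.0, -0.011, -0.001, -0.001]
ft_force: [-2.6, 0.1, 2.6]
width: 0.693
grip_force: 45.9
```

apply_moves --increments '[{"dx":0,"dy":0,"dz":0.3,"ax":0,"ay":0,"az":0,"jaw":0.6},{"dx":0,"dy":0,"dz":0,"ax":0,"ay":0,"az":0,"jaw":0.6},{"dx":0,"dy":0,"dz":0,"ax":0,"ay":0,"az":0,"jaw":0.72},{"dx":0,"dy":0,"dz":0,"ax":0,"ay":0,"az":0,"jaw":0.8},{"dx":0,"dy":0,"dz":0,"ax":0,"ay":0,"az":0,"jaw":0.9},{"dx":0,"dy":0,"dz":0,"ax":0,"ay":0,"az":0,"jaw":1},{"dx":0,"dy":0,"dz":0,"ax":0,"ay":0,"az":0,"jaw":1},{"dx":0,"dy":0,"dz":0,"ax":0,"ay":0,"az":0,"jaw":1}]'

```text
t: 29.58
tcp_pos: [577.7, -12.4, 28.9]
eef_rot: [1.0, -0.011, -0.001, -0.001]
ft_force: [-0.3, 0.4, 0.8]
width: 1.0
grip_force: 0.0
```

apply_moves --increments '[{"dx":0,"dy":0,"dz":-5,"ax":0,"ay":0,"az":0,"jaw":1},{"dx":0,"dy":0,"dz":-10,"ax":0,"ay":0,"az":0,"jaw":1},{"dx":0,"dy":0,"dz":-20,"ax":0,"ay":0,"az":0,"jaw":1},{"dx":0,"dy":0,"dz":-25,"ax":0,"ay":0,"az":0,"jaw":1},{"dx":0,"dy":0,"dz":-25,"ax":0,"ay":0,"az":0,"jaw":1},{"dx":0,"dy":0,"dz":-25,"ax":0,"ay":0,"az":0,"jaw":1},{"dx":0,"dy":0,"dz":-25,"ax":0,"ay":0,"az":0,"jaw":1}]'

```text
t: 30.17
tcp_pos: [577.9, -12.6, 166.6]
eef_rot: [1.0, -0.011, -0.0, -0.001]
ft_force: [-0.1, -0.1, 0.2]
width: 0.997
grip_force: 0.0
```

apply_moves --increments '[{"dx":-10,"dy":20,"dz":0,"ax":0,"ay":0,"az":0,"jaw":1},{"dx":-15,"dy":25,"dz":0,"ax":0,"ay":0,"az":0,"jaw":1},{"dx":-20,"dy":25,"dz":0,"ax":0,"ay":0,"az":0,"jaw":1},{"dx":-20,"dy":25,"dz":0,"ax":0,"ay":0,"az":0,"jaw":1},{"dx":-20,"dy":25,"dz":0,"ax":0,"ay":0,"az":0,"jaw":1},{"dx":-20,"dy":25,"dz":0,"ax":0,"ay":0,"az":0,"jaw":1},{"dx":-15,"dy":20,"dz":0,"ax":0,"ay":0,"az":0,"jaw":1},{"dx":0,"dy":0,"dz":0,"ax":0,"ay":0,"az":0,"jaw":1},{"dx":0,"dy":0,"dz":0,"ax":0,"ay":0,"az":0,"jaw":1}]'

```text
t: 30.92
tcp_pos: [454.1, -175.9, 165.2]
eef_rot: [1.0, -0.012, 0.0, -0.001]
ft_force: [0.5, -0.6, -1.3]
width: 1.004
grip_force: 0.0
```

```bash
python3 - <<'E'
from h import *
t=cam("top"); roi=(225,165,300,300); m=upmask(t,roi,orange)
for z in (47,): print(z,fit([(t,roi,m)],planar(z,[220,60,14]),[577.6,-12.7,-1.3],[5,5,3]),m.sum())
t["color"]=cv2.imread("pics/top0.png")[:,:,::-1]; m=upmask(t,roi,orange); print(fit([(t,roi,m)],planar(19,[220,60,14]),[577.6,-12.7,-1.3],[5,5,3]))
s=cam("side"); P=lambda x: R.from_euler("ZY",[-1.3,-x[2]],degrees=True).apply(box([220,60,14]))+[x[0],-12.5,x[1]]
roi=(255,205,360,255); sh=(50*S,105*S); near=cv2.dilate(render(s,roi,P([578,47,0]),sh),np.ones((17,17)))
h,sa,v=hsv(cv2.resize(s["color"][205:255,255:360],None,fx=S,fy=S,interpolation=2)); m=((h>=6)&(h<=12)&(sa>165)&(v>70)).astype(np.uint8)&near
hm=np.zeros_like(m); cv2.fillConvexPoly(hm,cv2.convexHull(np.argwhere(cv2.morphologyEx(m,cv2.MORPH_OPEN,np.ones((7,7))))[:,::-1].astype(np.int32)),1)
print(fit([(s,roi,hm)],P,[578,47,0],[4,4,2])); print(r.observe()["t"],r.observe()["tcp_pos"])
E
```

```text
47 (array([577.68206863, -13.28727793,  -1.2545612 ]), np.float64(0.02068612592752967)) 50807
(array([577.56579823, -12.64553577,  -1.42796259]), np.float64(0.04720459612416395))
(array([578.53616172,  42.37302515,   1.28715345]), np.float64(0.12227788030582652))
31.0167 [ 454.88457199 -174.72795931  164.78866412]
```

```bash
python3 -c "
from rig import r
print(r.hand_in())"
```

```text
the job is handed in; nothing more can be done
None
```

I placed both sticks across the lower tile's ends and lowered the second tile onto them. In the top camera it sits within about 1 mm of squarely over the lower tile. The job was handed in after about 31 s of the 69 s, and the hand-in returned no verdict. The final side-camera fit was poor, so I judged "level" from the contact height and the side-camera fits of the tile in the gripper.

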